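Lock the slab roller's bearing block

TASK

The slab roller has been squared up, but the screw in the near foot of its right-hand bearing block (as seen from the robot) is still loose. Take the large hex key from the wooden block, feel gently for the screw's hex socket down in the foot's slot, without ramming or forcing the key, and tighten the screw clockwise in quarter turns or so until it stops. Then put the key back upright in its own hole in the block, and leave the other tools where they are.

Things in the scene. Friction and masses are not known exactly. Their poses are not given: they have to be found in the camera images.
- roller: Bench-top slab roller, fixed: plywood bed, 60 mm steel roller between two aluminium bearing blocks. Origin: on the bench under the centre of the slot in the near foot of the right-hand block. x: along the foot towards the roller axis (80 mm off); y: along the roller to the other block (360 mm off); z up. The block rises to 165 mm, from 42 mm beyond the slot's centre. Its other foot screws are already tight.
- slot (a point): Centre of the foot's adjusting slot, level with the foot's top face (114 mm above the bench); axes as the roller's. The slot is a recess with upright walls, 69 mm long (x) and 26 mm wide (y). Beyond the ends of the washer in it, its floor is 14 mm down.
- washer_top (a point): Slot's centre, 8 mm down, level with the top of a flat washer plate, 46 mm long, that fills the slot's width. The screw's head is flush in it, its axis within 11 mm of this point along x and on the centre line in y. That offset and the way the hexagon points are not measured: feel for them. The upright hex socket is 10.7 mm across flats, sharp-edged, and 13 mm deep from here.
- screw (a joint): Turn of the loose screw, rad, growing as it is turned clockwise seen from above, up to 5.5, where it is tight and stops firmly. It starts between 0.8 and 2.2, needs about 0.1 N m to turn, stays where it is left, and does not rise or sink.
- key: Large hex key, 0.22 kg: straight steel hex shank, 10 mm across flats and 66 mm long, a 6 mm collar, then a square dark-wood handle, 26 x 26 mm, 64 mm tall, from 72 to 136 mm above the tip. Origin: tip's end face; z up to the handle; x, y square to the handle's sides; flats of the hex face +x and -x. Starts upright in the wooden block, tip 15 mm above the bench.
- key_tip (a point): The large key's tip, centre of its end face. The last 3 mm taper to 8 mm across: over a socket not lined up it sinks 2 to 3 mm and catches sideways; turned there under light pressure (at most 60 degrees) it drops to the socket's floor.
- key_grip (a point): On the large key's axis, in the handle, 104 mm above the tip. Let go in the socket, the key stands by itself, leaning a few degrees at most.
- keyblock: Hardwood block, fixed, 60 (x) x 150 (y) x 60 mm high, with two upright round holes, 14 mm across and 45 mm deep: 38 mm to +y of its middle (large key) and to -y (small key). Origin: centre of its underside.
- keyblock_hole0 (a point): Centre of the mouth of the large key's hole, on the block's top, 60 mm above the bench. A key put back stands on the hole's floor, 45 mm down.
- small_key: Small hex key of the same kind (7 mm shank, handle 18 mm square, top 135 mm above the bench) in the block's other hole, 76 mm from the large one. To be left. Origin: its tip.
- spray_bottle: Spray bottle, 74 mm thick, 205 mm tall, standing. To be left. Origin: centre of its underside.
- brush_tub: White tub of brushes, 90 mm across, 240 mm high with the brushes. To be left. Origin: centre of its underside.
- paddle: Flat wooden clay paddle, 285 x 65 x 12 mm, lying. To be left. Origin: underside, near where blade and handle meet; x points to the blade's end.
Things that resemble listed ones, but are neither listed nor needed, are in the scene too. Several things look just like the keyblock: the one meant starts farthest to the robot's left. Leave any orange look-alike of the key alone.

How it is judged:
By the outcome, as a careful person would: the job done as asked, in the order asked, and still so for the second after the job is handed in, with the robot touching nothing.
It also fails if it takes over 69 s, if anything falls off the work surface, if the arm or the gripper's body presses on something with over 40 N, if the wrist force passes 120 N, or if a joint passes its speed limit or range.

ROBOT

A 6-joint arm with a two-finger parallel gripper is mounted at the origin on the work surface. World frame = base frame: x ahead of the robot, y to its left, z up, the work surface at z = 0. Lengths are in mm, angles in degrees, forces in N, time in s.
With the tool pointing down it reaches from about 300 to 850 mm from the base axis. Payload 4.2 kg.
Tool frame: the origin (TCP) lies at the very end of the fingers, on their centre line; the grasp point (between the pads) lies 19 mm behind it (env.grasp_offset is the distance from the TCP to the grasp point, in mm); z points along the fingers, y is the line along which they close (so a half turn about z gives the same grasp; the last joint's range is limited). The gripper opens to 91 mm and grips with 3 to 60 N. Pads are 32 mm wide; open, the fingers measure 118 mm over their backs; the gripper's body (76 mm by 178 mm) begins 60 mm behind the grasp point.
Start: joints at [64.572, 18.312, 89.639, -0, 72.044, -1.146], TCP at [236.46, 524.147, 213.976] pointing down, gripper open.
Joint ranges: [-177.97, 177.97], [-48.28, 115.42], [12.27, 149.76], [-77.06, 257.06], [2.81, 150.46], [-146.56, 146.56]. Speed limits (degrees/s): [147.25, 147.25, 180, 180, 180, 180].

INTERFACE

Orientations are given as [roll, pitch, yaw] about the fixed x, y, z axes, in that order (R = Rz(yaw) Ry(pitch) Rx(roll)).
In Python, from workcell import env, eyes gives the robot as it stands.
- The arm moves only by the tool send_rows, never from a script. Its arguments are lists of equal length, an entry for each row: "grip": the opening, from -1 (shut) to 1 (fully open), so that 0 is half open; "xyz": the shift along the world's x, y, z in m, a list of three; "yaw": the turn about the world's z in degrees. A call has 1 to 8 rows; each row is the pose to reach, as a shift and turn from the pose commanded when the call began; what a row does not reach only later rows make up. A row lasts 1/12 s, in which the tool goes at most 41.7 mm and 7.16 degrees, less where a joint would pass 70% of its speed; a pose out of reach is approached as far as the arm can. A call with a gripper value outside its range is refused whole. The fingers move at their own pace and stop on an object; "grip_force" is the grip in N (left out, the last holds). Time passes only in rows, so rows that repeat a pose let the fingers close. It gives the time, the measured TCP pose, the force, the opening and the grip force at its end, in the units of the state.
- env.state(): the state, without advancing time (a new reading comes with each control period).
- eyes.grab_frame(name): name is "side" or "top"; returns a dict with "frame" (420x560x3 uint8, red, green, blue), "fx", "fy", "cx", "cy" (pixels), "pose" (4x4, takes a point from camera to world coordinates). Camera axes: x right, y down, z forward; pixel columns grow to the right and rows downward; lengths in mm; the calibration is good to about 2 mm. A picture is of the moment at which its call begins. There is no depth.
- env.job_done(): hands the job in; it is judged then, once.
The state is a dict: "time_s": time; "qpos": joint angles; "qvel": joint speeds; "effort": joint torques, N m; "ee_pos": TCP position; "ee_rot": TCP orientation; "force": force on the tool from outside, world axes, zero at the start; "torque": the same for the moment, N m; "gripper_width": finger opening in mm; "gripper_force": force on a finger pad.
Only numpy, scipy, OpenCV 4.12 (cv2) and the standard library are available. Lean on these libraries where they do the work, as an engineer would, in place of code of your own. Each camera call takes 0.05 s, during which the arm holds its last target. There are 200 camera calls.

## Working session

There is one attempt and no reset: what is moved stays moved. The work goes in short steps, Python scripts to look and compute and a tool call to move; the robot and the scene stay as the last step left them, time stands still between calls to the robot, and variables do not carry over. Pictures are saved under pics/ and viewed, at most 10 in all, crops included, and the job is handed in when it is done.

Besides the shell and the picture viewer there is one more tool, called after "Request:" as a command line: name --pt "numbers of a row" for each row, then --argument value for the rest. send_rows: Moves the arm, as the interface text tells. Its arguments: {"type":"object","properties":{"grip":{"type":"array"},"xyz":{"type":"array"},"yaw":{"type":"array"},"grip_force":{"type":"number"}},"required":["grip","xyz","yaw"]}

```bash
mkdir -p pics; ls
python3 - <<'E'
from workcell import env,eyes
import cv2,numpy as np
for n in("top","side"):
    f=eyes.grab_frame(n); cv2.imwrite(f"pics/{n}0.png",f["frame"][:,:,::-1]); print(n,f["fx"],f["fy"],f["cx"],f["cy"]);print(np.round(f["pose"],3).tolist())
    np.savez(f"{n}0.npz",**f)
s=env.state();print(s)
E
```

```text
pics
top 544.4587562066171 544.4587562066171 274.3353932611545 212.0513403153164
[[0.01, -0.996, 0.083, 399.351], [-1.0, -0.009, 0.005, -270.254], [-0.004, -0.083, -0.997, 1341.4], [0.0, 0.0, 0.0, 1.0]]
side 389.5938267151543 389.5938267151543 283.67513835507407 204.89856171515268
[[0.984, -0.099, 0.146, 383.561], [-0.176, -0.541, 0.822, -867.826], [-0.002, -0.835, -0.55, 499.446], [0.0, 0.0, 0.0, 1.0]]
{'time_s': 0.1, 'qpos': array([ 6.45733522e+01,  1.83483461e+01,  8.96973049e+01, -7.36163897e-05,
        7.20449347e+01, -1.14609606e+00]), 'qvel': array([ 0.03132321, -0.14339995, -0.17490001,  0.02439808, -0.10475229,
       -0.00133125]), 'effort': array([-1.43682704e-03, -4.13333917e+01, -2.32506573e+01,  7.27311848e-02,
        4.21538064e-02, -6.57496525e-05]), 'ee_pos': array([236.25550011, 523.73968033, 213.21497668]), 'ee_rot': array([-1.79909431e+02, -1.74189709e-03,  1.55719470e+02]), 'force': array([-1.35473664, -0.28271726,  0.06812321]), 'torque': array([ 0.07204999, -0.02655   ,  0.02953865]), 'gripper_force': 0.0, 'gripper_width': 91.31047144810337}
```

View pics/top0.png

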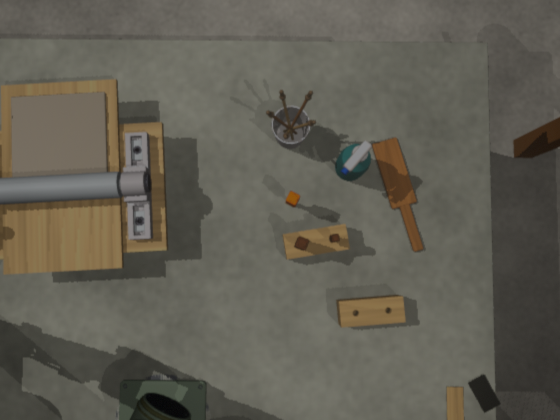

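View pics/side0.png

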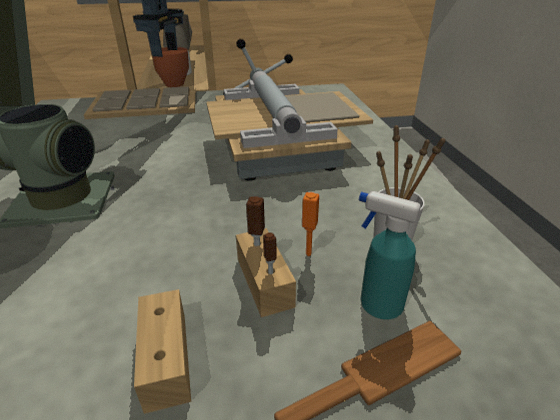

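Top view: the robot base is at the bottom, left in the image is +y. 
- Block candidates: (317,242) farthest left and holding keys, (372,311) empty, (455,400) partly hidden. I choose (317,242). 
- Key candidates: dark large (302,243), dark small (335,238), orange (292,199). I choose (302,243). 
- The near foot's slot on the right-hand bearing block is at about (139,221).

I'll check these in a close crop.

```bash
cat > h.py <<'E'
import numpy as np,cv2
from workcell import env,eyes
def ray(f,u,v,z):
    P=np.array(f["pose"]);d=P[:3,:3]@np.array([(u-f["cx"])/f["fx"],(v-f["cy"])/f["fy"],1]);o=P[:3,3]
    return o+d*(z-o[2])/d[2]
def proj(f,p):
    P=np.array(f["pose"]);c=P[:3,:3].T@(np.array(p)-P[:3,3]);return f["fx"]*c[0]/c[2]+float(f["cx"]),f["fy"]*c[1]/c[2]+float(f["cy"])
E
python3 - <<'E'
from h import *
f=np.load("top0.npz");im=f["frame"][:,:,::-1]
a=cv2.resize(im[120:255,100:180],None,fx=4.4,fy=4.4,interpolation=cv2.INTER_CUBIC)
b=cv2.resize(im[205:275,275:355],None,fx=5,fy=5,interpolation=cv2.INTER_CUBIC)
o=np.zeros((600,770,3),np.uint8);o[:a.shape[0],:a.shape[1]]=a;o[:350,360:760]=b
cv2.imwrite("pics/crop.png",o)
for n,u,v,z in(("key",302,243,151),("small",335,238,135),("slot",139,221,106),("blockc",317,242,60)):print(n,ray(f,u,v,z).round(1))
E
```

```text
key [ 431.5 -325.   151. ]
small [ 443.7 -398.7  135. ]
slot [479.1  44.1 106. ]
blockc [ 436.6 -364.5   60. ]
```

View pics/crop.png

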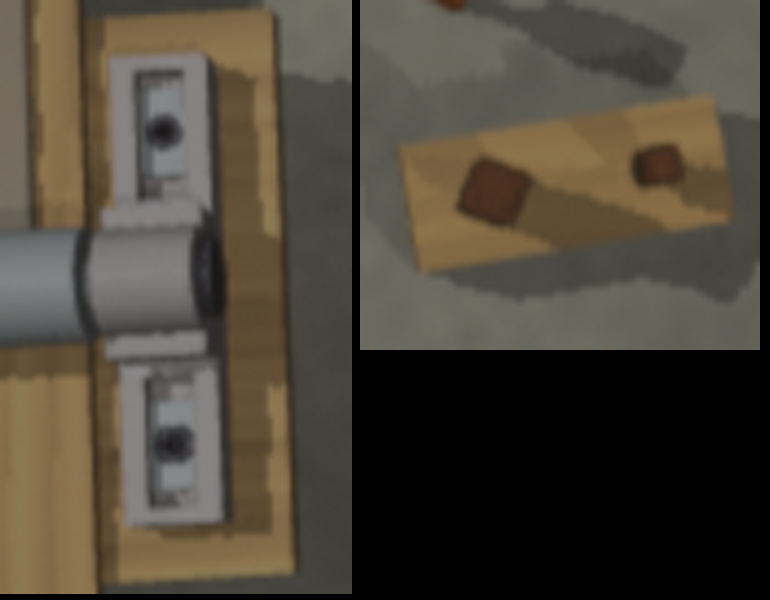

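The crop confirms it: the dark large handle is square, centred at full-image (301.8,243.4) and turned about 24°. The slot is centred at (139.3,220.2), with the dark screw socket at (139.5,220.7).

Run:
```python
from h import *
f=np.load("top0.npz");s=np.load("side0.npz")
w=lambda u,v,z:ray(f,100+u/4.4-.4,120+v/4.4-.4,z)
for n,u,v in(("tl",150,373),("tr",195,373),("bl",152,508),("br",197,508)):print(n,w(u,v,114).round(1))
print("screw",w(174,443,106).round(1))
for n,a,b in(("woodR",(275,12),(295,572)),):
    p,q=w(*b,100),w(*a,100);print(n,np.degrees(np.arctan2(*(p-q)[[1,0]])),np.linalg.norm(p-q))
k=[ray(f,275+(u-360)/5-.4,205+v/5-.4,151) for u,v in((487,157),(530,176),(508,228),(457,208))]
k=np.array(k);print("key",k.mean(0).round(1),[(round(float(np.degrees(np.arctan2(*(k[(i+1)%4]-k[i])[[1,0]])))%90,1),round(float(np.linalg.norm(k[(i+1)%4]-k[i])),1)) for i in range(4)])
print(proj(s,k.mean(0)),proj(s,[k.mean(0)[0],k.mean(0)[1],60]))
```

```text
tl [516.3  55.3 114. ]
tr [516.5  32.1 114. ]
bl [446.7  52.1 114. ]
br [447.  29. 114.]
screw [480.8  43.8 106. ]
woodR -176.44873597365068 295.27691671008694
key [ 431.4 -324.4  151. ] [(66.7, 20.5), (67.4, 24.7), (69.1, 23.9), (59.9, 25.9)]
(np.float64(254.61565861715326), np.float64(200.28469797763537)) (np.float64(256.805172767818), np.float64(243.19237524229447))
```

Request:
send_rows --grip '[0.5, 0.5, 0.5, 0.5, 0.5, 0.5, 0.5, 0.5]' --grip_force 20 --pt "0 0 0.03" --pt "0.01 -0.04 0.03" --pt "0.019 -0.08 0.03" --pt "0.028 -0.12 0.03" --pt "0.037 -0.16 0.03" --pt "0.046 -0.2 0.03" --pt "0.055 -0.24 0.03" --pt "0.064 -0.28 0.03" --yaw '[0, -5, -10, -15, -20, -25, -30, -35]'

```text
time_s: 0.77
ee_pos: [300.1, 242.1, 243.7]
ee_rot: [-180.0, 0.0, 120.5]
force: [1.7, -0.2, 0.2]
gripper_width: 68.2
gripper_force: 0.0
```

Request:
send_rows --grip '[0.5, 0.5, 0.5, 0.5, 0.5, 0.5, 0.5, 0.5]' --pt "0.009 -0.04 0" --pt "0.018 -0.08 0" --pt "0.027 -0.12 0" --pt "0.036 -0.16 0" --pt "0.045 -0.2 0" --pt "0.054 -0.24 0" --pt "0.063 -0.28 0" --pt "0.072 -0.32 0" --yaw '[-5, -10, -15, -20, -25, -30, -35, -40]'

```text
time_s: 1.43
ee_pos: [372.1, -77.9, 244.0]
ee_rot: [180.0, -0.0, 80.4]
force: [-0.2, 1.2, 0.2]
gripper_width: 68.1
gripper_force: 0.0
```

Request:
send_rows --grip '[0.5, 0.5, 0.5, 0.5, 0.5, 0.5, 0.5, 0.5]' --pt "0.009 -0.04 0" --pt "0.018 -0.08 0" --pt "0.027 -0.12 0" --pt "0.036 -0.16 0" --pt "0.045 -0.2 -0.01" --pt "0.054 -0.235 -0.03" --pt "0.059 -0.248 -0.05" --pt "0.059 -0.248 -0.06" --yaw '[-4, -8, -12, -15, -15, -15, -15, -15]'

```text
time_s: 2.1
ee_pos: [431.1, -326.3, 180.7]
ee_rot: [-179.8, -0.0, 65.5]
force: [1.1, 1.1, -0.6]
gripper_width: 68.6
gripper_force: 0.0
```

Request:
send_rows --grip '[0.5, 0.5, 0.5, 0.5, -1, -1, -1, -1]' --grip_force 6 --pt "0 -0.0005 -0.03" --pt "0 -0.0005 -0.06" --pt "0 -0.0005 -0.08" --pt "0 -0.0005 -0.084" --pt "0 -0.0005 -0.084" --pt "0 -0.0005 -0.084" --pt "0 -0.0005 -0.084" --pt "0 -0.0005 -0.084" --yaw '[0, 0, 0, 0, 0, 0, 0, 0]'

```text
time_s: 2.77
ee_pos: [432.4, -324.8, 101.7]
ee_rot: [179.8, 0.0, 65.7]
force: [0.5, 0.7, 1.0]
gripper_width: 44.8
gripper_force: 0.0
```

Request:
send_rows --grip '[-1, -1, -1, -1, -1, -1]' --pt "0 0 0" --pt "0 0 0" --pt "0 0 0" --pt "0 0 0" --pt "0 0 0" --pt "0 0 0" --yaw '[0, 0, 0, 0, 0, 0]'

```text
time_s: 3.27
ee_pos: [431.5, -324.5, 100.5]
ee_rot: [180.0, 0.0, 65.7]
force: [-0.9, 1.0, 4.8]
gripper_width: 25.6
gripper_force: 6.0
```

Request:
send_rows --grip '[0.4, 0.4, 0.4, 0.4, 0.4, 0.4, 0.4, 0.4]' --pt "0 0 0" --pt "0 0 0" --pt "0 0 0" --pt "0 0 0" --pt "0 0 0" --pt "0 0 0" --pt "0 0 0" --pt "0 0 0" --yaw '[0, 0, 0, 7, 14, 21, 28, 35]'

```text
time_s: 3.93
ee_pos: [431.3, -324.3, 99.6]
ee_rot: [-180.0, -0.0, 101.1]
force: [0.5, 0.1, 0.8]
gripper_width: 63.8
gripper_force: 0.0
```

Request:
send_rows --grip '[0.4, 0.4, 0.4, 0.4, 0.4, 0.4, 0.4, 0.4]' --pt "0 0 0" --pt "0 0 0" --pt "0 0 0" --pt "0 0 0" --pt "0 0 0" --pt "0 0 0" --pt "0 0 0" --pt "0 0 0" --yaw '[7, 14, 21, 28, 35, 42, 49, 55]'

```text
time_s: 4.6
ee_pos: [431.4, -324.3, 99.6]
ee_rot: [180.0, -0.0, 156.0]
force: [0.3, -0.1, -0.4]
gripper_width: 63.7
gripper_force: 0.0
```

Request:
send_rows --grip '[-1, -1, -1, -1, -1, -1, -1, -1]' --grip_force 40 --pt "0 0 0" --pt "0 0 0" --pt "0 0 0" --pt "0 0 0" --pt "0 0 0" --pt "0 0 0" --pt "0 0 0" --pt "0 0 0" --yaw '[0, 0, 0, 0, 0, 0, 0, 0]'

```text
time_s: 5.27
ee_pos: [431.5, -324.4, 100.0]
ee_rot: [180.0, 0.0, 155.7]
force: [0.8, -0.4, -0.5]
gripper_width: 25.9
gripper_force: 40.0
```

Request:
send_rows --grip '[-1, -1, -1, -1, -1, -1, -1, -1]' --pt "0 0 0.015" --pt "0 0 0.035" --pt "0 0 0.065" --pt "0 0 0.095" --pt "0.004 0.03 0.115" --pt "0.008 0.065 0.115" --pt "0.013 0.1 0.115" --pt "0.018 0.135 0.115" --yaw '[0, 0, 0, 0, 6, 12, 18, 24]'

```text
time_s: 5.93
ee_pos: [449.1, -188.0, 215.0]
ee_rot: [180.0, 0.0, 179.9]
force: [0.0, -0.4, -1.7]
gripper_width: 25.7
gripper_force: 40.0
```

Request:
send_rows --grip '[-1, -1, -1, -1, -1, -1, -1, -1]' --pt "0.005 0.035 0" --pt "0.01 0.07 0" --pt "0.015 0.105 0" --pt "0.02 0.14 0" --pt "0.025 0.175 0" --pt "0.03 0.205 0" --pt "0.032 0.223 0" --pt "0.032 0.223 0" --yaw '[6, 12, 18, 24, 30, 36, 42, 48]'

```text
time_s: 6.6
ee_pos: [481.4, 37.1, 214.5]
ee_rot: [179.9, 0.1, -131.8]
force: [0.2, -0.1, -2.1]
gripper_width: 25.7
gripper_force: 40.0
```

Run:
```python
from h import *
s=env.state();print({k:np.round(s[k],2) for k in("ee_pos","ee_rot","qpos","force","torque")})
o=np.zeros((480,800,3),np.uint8)
f=eyes.grab_frame("top");np.savez("top1.npz",**f);im=f["frame"][:,:,::-1];a=cv2.resize(im[180:260,100:180],(400,400),interpolation=cv2.INTER_CUBIC)
f=eyes.grab_frame("side");np.savez("side1.npz",**f);im=f["frame"][:,:,::-1];b=cv2.resize(im[60:180,220:320],(400,480),interpolation=cv2.INTER_CUBIC)
o[:400,:400]=a;o[:,400:]=b;cv2.imwrite("pics/over.png",o)
t=np.array(s["ee_pos"]);print(proj(f,t-[0,0,85]),proj(f,[481.5,42.5,114]))
```

```text
{'ee_pos': array([481.38,  37.13, 214.53]), 'ee_rot': array([ 1.7989e+02,  5.0000e-02, -1.3178e+02]), 'qpos': array([ 2.9700e+00,  9.9800e+00,  1.0101e+02,  1.2000e-01,  6.9040e+01,
       -1.3530e+02]), 'force': array([ 0.16, -0.11, -2.11]), 'torque': array([0.04, 0.03, 0.02])}
(np.float64(258.2976668832077), np.float64(127.86257634959053)) (np.float64(258.3155065737497), np.float64(132.90447467575984))
```

View pics/over.png

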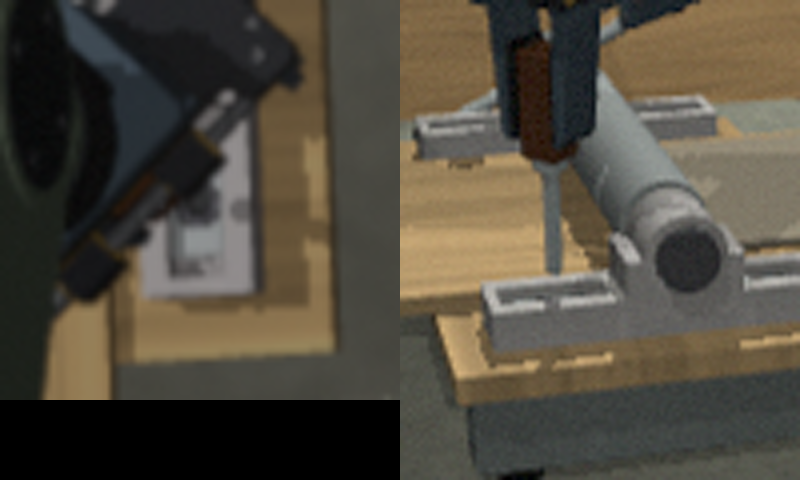

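Request:
send_rows --grip '[-1, -1, -1, -1, -1, -1, -1, -1]' --pt "0 0.009 0" --pt "0 0.009 -0.01" --pt "0 0.009 -0.017" --pt "0 0.009 -0.021" --pt "0 0.009 -0.021" --pt "0 0.012 -0.021" --pt "0 0.014 -0.021" --pt "0 0.014 -0.021" --yaw '[0, 0, 0, 0, 0, 0, 0, 0]'

```text
time_s: 7.37
ee_pos: [481.7, 47.9, 194.2]
ee_rot: [-180.0, 0.0, -132.3]
force: [-0.5, 0.2, -2.2]
gripper_width: 26.3
gripper_force: 40.0
```

Request:
send_rows --grip '[-1, -1, -1]' --pt "0 0.001 0" --pt "0 0.002 0" --pt "0 0.002 0" --yaw '[0, 0, 0]'

```text
time_s: 7.62
ee_pos: [481.5, 49.8, 194.1]
ee_rot: [-180.0, 0.0, -132.3]
force: [-0.0, -1.0, -2.3]
gripper_width: 26.1
gripper_force: 40.0
```

Request:
send_rows --grip '[-1, -1, -1]' --pt "0 0.0005 0" --pt "0 0.001 0" --pt "0 0.001 0" --yaw '[0, 0, 0]'

```text
time_s: 7.87
ee_pos: [481.5, 50.7, 194.0]
ee_rot: [180.0, 0.0, -132.3]
force: [-0.9, 0.1, -2.2]
gripper_width: 26.2
gripper_force: 40.0
```

Request:
send_rows --grip '[-1, -1, -1]' --pt "0 0.0005 0" --pt "0 0.001 0" --pt "0 0.001 0" --yaw '[0, 0, 0]'

```text
time_s: 8.12
ee_pos: [481.4, 51.4, 194.0]
ee_rot: [-180.0, -0.0, -132.3]
force: [-0.1, -1.8, -2.2]
gripper_width: 25.9
gripper_force: 40.0
```

Request:
send_rows --grip '[-1, -1, -1, -1, -1, -1]' --pt "0 -0.006 0" --pt "0 -0.012 0" --pt "0 -0.013 0" --pt "0 -0.014 0" --pt "0 -0.015 0" --pt "0 -0.015 0" --yaw '[0, 0, 0, 0, 0, 0]'

```text
time_s: 8.62
ee_pos: [481.5, 36.5, 194.0]
ee_rot: [180.0, 0.0, -132.3]
force: [0.0, 0.4, -1.2]
gripper_width: 25.4
gripper_force: 40.0
```

Request:
send_rows --grip '[-1, -1, -1]' --pt "0 -0.0005 0" --pt "0 -0.001 0" --pt "0 -0.001 0" --yaw '[0, 0, 0]'

```text
time_s: 8.87
ee_pos: [481.4, 35.8, 194.0]
ee_rot: [180.0, 0.0, -132.3]
force: [-0.5, 0.2, -1.4]
gripper_width: 25.6
gripper_force: 40.0
```

Request:
send_rows --grip '[-1, -1, -1]' --pt "0 -0.0005 0" --pt "0 -0.001 0" --pt "0 -0.001 0" --yaw '[0, 0, 0]'

```text
time_s: 9.12
ee_pos: [481.5, 35.3, 194.0]
ee_rot: [179.9, 0.1, -132.3]
force: [0.3, 2.3, -2.4]
gripper_width: 26.1
gripper_force: 40.0
```

Request:
send_rows --grip '[-1, -1, -1, -1, -1, -1, -1]' --pt "0 0.0085 0" --pt "0 0.0085 -0.001" --pt "0 0.0085 -0.002" --pt "0 0.0085 -0.003" --pt "0 0.0085 -0.0035" --pt "0 0.0085 -0.004" --pt "0 0.0085 -0.004" --yaw '[0, 0, 0, 0, 0, 0, 0]'

```text
time_s: 9.7
ee_pos: [481.5, 43.0, 190.5]
ee_rot: [-180.0, 0.0, -132.3]
force: [-0.3, 0.4, 3.1]
gripper_width: 25.9
gripper_force: 40.0
```

Request:
send_rows --grip '[-1, -1, -1]' --pt "0 0 -0.0005" --pt "0 0 -0.001" --pt "0 0 -0.001" --yaw '[0, 0, 0]'

```text
time_s: 9.95
ee_pos: [481.7, 43.1, 190.2]
ee_rot: [-180.0, 0.0, -132.3]
force: [-1.6, -0.4, 7.9]
gripper_width: 25.9
gripper_force: 40.0
```

Request:
send_rows --grip '[-1, -1, -1, -1]' --pt "-0.001 0 0" --pt "-0.002 0 0" --pt "-0.003 0 0" --pt "-0.003 0 0" --yaw '[0, 0, 0, 0]'

```text
time_s: 10.28
ee_pos: [480.6, 43.1, 190.3]
ee_rot: [-179.8, 0.2, -132.3]
force: [1.8, -0.1, 6.0]
gripper_width: 25.5
gripper_force: 40.0
```

Run:
```python
from h import *
s=env.state();print({k:np.round(s[k],2) for k in("ee_pos","ee_rot","qpos","force","torque")})
```

```text
{'ee_pos': array([480.55,  43.06, 190.34]), 'ee_rot': array([-179.75,    0.23, -132.28]), 'qpos': array([ 3.7700e+00,  1.0830e+01,  1.0362e+02, -2.0000e-02,  6.5210e+01,
       -1.3394e+02]), 'force': array([ 1.77, -0.08,  5.99]), 'torque': array([ 0.  , -0.62, -0.05])}
```

Request:
send_rows --grip '[-1, -1, -1]' --pt "0 0 0" --pt "0 0 0" --pt "0 0 0" --yaw '[0, 0, 0]'

```text
time_s: 10.53
ee_pos: [480.6, 43.1, 190.2]
ee_rot: [-179.8, 0.2, -132.3]
force: [2.0, -0.5, 5.5]
gripper_width: 25.9
gripper_force: 40.0
```

Request:
send_rows --grip '[-1, -1, -1]' --pt "-0.001 0 0" --pt "-0.002 0 0" --pt "-0.002 0 0" --yaw '[0, 0, 0]'

```text
time_s: 10.78
ee_pos: [477.3, 43.2, 189.0]
ee_rot: [-179.9, 0.1, -132.3]
force: [3.5, 0.7, 0.1]
gripper_width: 25.8
gripper_force: 40.0
```

Request:
send_rows --grip '[-1, -1, -1, -1]' --pt "0 0 -0.0005" --pt "0 0 -0.001" --pt "0 0 -0.0015" --pt "0 0 -0.0015" --yaw '[0, 0, 0, 0]'

```text
time_s: 11.12
ee_pos: [477.2, 43.3, 187.7]
ee_rot: [-179.9, 0.1, -132.3]
force: [4.5, 1.5, 1.8]
gripper_width: 25.5
gripper_force: 40.0
```

Request:
send_rows --grip '[-1, -1, -1, -1]' --pt "0.0003 0 -0.0005" --pt "0.0005 0 -0.001" --pt "0.0005 0 -0.0015" --pt "0.0005 0 -0.0015" --yaw '[0, 0, 0, 0]'

```text
time_s: 11.45
ee_pos: [477.5, 43.3, 187.1]
ee_rot: [-180.0, 0.1, -132.3]
force: [2.8, 1.4, 7.3]
gripper_width: 26.0
gripper_force: 40.0
```

Request:
send_rows --grip '[-1, -1, -1, -1, -1]' --pt "0 0 0" --pt "0 0 0" --pt "0 0 0" --pt "0 0 0" --pt "0 0 0" --yaw '[-5, -10, -15, -20, -20]'

```text
time_s: 11.87
ee_pos: [477.9, 43.2, 185.9]
ee_rot: [-180.0, 0.1, -152.5]
force: [4.7, 0.3, -1.3]
gripper_width: 25.4
gripper_force: 40.0
```

Request:
send_rows --grip '[-1, -1, -1, -1, -1]' --pt "0 0 0" --pt "0 0 0" --pt "0 0 0" --pt "0 0 0" --pt "0 0 0" --yaw '[-4, -8, -12, -15, -15]'

```text
time_s: 12.28
ee_pos: [477.8, 43.0, 185.7]
ee_rot: [-180.0, 0.1, -167.4]
force: [5.9, -1.0, -2.0]
gripper_width: 25.8
gripper_force: 40.0
```

Request:
send_rows --grip '[-1, -1, -1, -1, -1, -1, -1]' --pt "0.0003 0 -0.001" --pt "0.0006 0 -0.002" --pt "0.0006 0 -0.0035" --pt "0.0006 0 -0.005" --pt "0.0006 0 -0.0065" --pt "0.0006 0 -0.0075" --pt "0.0006 0 -0.0075" --yaw '[0, 0, 0, 0, 0, 0, 0]'

```text
time_s: 12.87
ee_pos: [478.0, 43.3, 178.3]
ee_rot: [180.0, 0.1, -167.3]
force: [4.8, 1.5, 0.1]
gripper_width: 25.5
gripper_force: 40.0
```

Request:
send_rows --grip '[-1, -1, -1, -1, -1, -1, -1, -1]' --pt "0.0003 0 0" --pt "0.0005 0 0" --pt "0.0005 0 0" --pt "0.0005 0 0" --pt "0.0005 0 0" --pt "0.0005 0 0" --pt "0.0005 0 0" --pt "0.0005 0 0" --yaw '[-6, -12, -18, -24, -30, -36, -42, -48]'

```text
time_s: 13.53
ee_pos: [478.5, 43.4, 178.2]
ee_rot: [179.9, 0.0, 144.4]
force: [6.3, 0.7, -1.1]
gripper_width: 26.1
gripper_force: 40.0
```

```bash
cat > st.py <<'E'
from h import *
s=env.state();print({k:np.round(s[k],2) for k in("ee_pos","ee_rot","qpos","force","torque")},s["effort"][5].round(3))
E
python3 st.py
```

```text
{'ee_pos': array([478.47,  43.37, 178.15]), 'ee_rot': array([1.7995e+02, 3.0000e-02, 1.4444e+02]), 'qpos': array([ 3.7900e+00,  1.1390e+01,  1.0479e+02,  3.0000e-02,  6.3760e+01,
       -5.0660e+01]), 'force': array([ 6.31,  0.7 , -1.1 ]), 'torque': array([ 0.29, -1.47,  0.1 ])} -0.921
```

Request:
send_rows --grip '[-1, -1, -1, -1, -1, -1, -1, -1]' --pt "0.0003 0 0" --pt "0.0006 0 0" --pt "0.0006 0 0" --pt "0.0006 0 0" --pt "0.0006 0 0" --pt "0.0006 0 0" --pt "0.0006 0 0" --pt "0.0006 0 0" --yaw '[-6, -12, -18, -24, -30, -36, -42, -48]'

```text
time_s: 14.2
ee_pos: [478.8, 43.3, 178.1]
ee_rot: [180.0, -0.0, 96.4]
force: [5.0, 2.1, -0.3]
gripper_width: 26.0
gripper_force: 40.0
```

```bash
python3 st.py
```

```text
{'ee_pos': array([478.75,  43.32, 178.13]), 'ee_rot': array([ 1.7999e+02, -1.0000e-02,  9.6440e+01]), 'qpos': array([ 3.7900e+00,  1.1440e+01,  1.0473e+02,  2.0000e-02,  6.3810e+01,
       -2.6600e+00]), 'force': array([ 5.  ,  2.11, -0.33]), 'torque': array([ 0.26, -1.34,  0.1 ])} -0.922
```

Request:
send_rows --grip '[-1, -1, -1, -1, -1, -1, -1, -1]' --pt "0.0003 0 0" --pt "0.0006 0 0" --pt "0.0006 0 0" --pt "0.0006 0 0" --pt "0.0006 0 0" --pt "0.0006 0 0" --pt "0.0006 0 0" --pt "0.0006 0 0" --yaw '[-6, -12, -18, -24, -30, -36, -42, -48]'

```text
time_s: 14.87
ee_pos: [479.0, 43.2, 178.1]
ee_rot: [-180.0, 0.0, 48.4]
force: [4.2, 1.8, -1.1]
gripper_width: 25.9
gripper_force: 40.0
```

```bash
python3 st.py
```

```text
{'ee_pos': array([478.96,  43.22, 178.11]), 'ee_rot': array([-1.7997e+02,  3.0000e-02,  4.8440e+01]), 'qpos': array([  3.78,  11.49, 104.68,   0.  ,  63.88,  45.34]), 'force': array([ 4.17,  1.83, -1.08]), 'torque': array([ 0.23, -1.06,  0.13])} -0.922
```

Request:
send_rows --grip '[-1, -1, -1, -1, -1, -1]' --pt "0.0003 0 0" --pt "0.0005 0 0" --pt "0.0005 0 0" --pt "0.0005 0 0" --pt "0.0005 0 0" --pt "0.0005 0 0" --yaw '[-6, -12, -18, -24, -30, -36]'

```text
time_s: 15.37
ee_pos: [479.1, 43.2, 178.1]
ee_rot: [-180.0, 0.1, 12.4]
force: [4.0, 0.7, 0.1]
gripper_width: 25.9
gripper_force: 40.0
```

```bash
python3 st.py
```

```text
{'ee_pos': array([479.07,  43.15, 178.09]), 'ee_rot': array([-1.7999e+02,  1.0000e-01,  1.2440e+01]), 'qpos': array([ 3.7800e+00,  1.1530e+01,  1.0463e+02, -1.0000e-02,  6.3950e+01,
        8.1340e+01]), 'force': array([4.03, 0.7 , 0.14]), 'torque': array([ 0.14, -0.83,  0.12])} -0.923
```

Request:
send_rows --grip '[-1, -1, -1, -1, -1]' --pt "0.0003 0 0" --pt "0.0004 0 0" --pt "0.0004 0 0" --pt "0.0004 0 0" --pt "0.0004 0 0" --yaw '[-5, -10, -15, -20, -25]'

```text
time_s: 15.78
ee_pos: [479.2, 43.1, 178.1]
ee_rot: [180.0, 0.1, -12.5]
force: [3.0, 0.7, 0.7]
gripper_width: 25.5
gripper_force: 40.0
```

```bash
python3 st.py
```

```text
{'ee_pos': array([479.16,  43.13, 178.07]), 'ee_rot': array([ 1.7995e+02,  1.4000e-01, -1.2510e+01]), 'qpos': array([ 3.7800e+00,  1.1560e+01,  1.0459e+02, -1.0000e-02,  6.4000e+01,
        1.0629e+02]), 'force': array([3.  , 0.65, 0.67]), 'torque': array([ 0.16, -0.63,  0.07])} -0.752
```

Request:
send_rows --grip '[-1, -1, -1, -1]' --pt "0 0 0" --pt "0 0 0" --pt "0 0 0" --pt "0 0 0" --yaw '[-5, -10, -15, -20]'

```text
time_s: 16.12
ee_pos: [479.1, 43.1, 178.1]
ee_rot: [179.9, 0.1, -32.5]
force: [3.0, 0.7, 1.4]
gripper_width: 26.2
gripper_force: 40.0
```

```bash
python3 st.py
```

```text
{'ee_pos': array([479.09,  43.09, 178.08]), 'ee_rot': array([ 1.799e+02,  1.200e-01, -3.250e+01]), 'qpos': array([ 3.7800e+00,  1.1550e+01,  1.0459e+02, -1.0000e-02,  6.4010e+01,
        1.2628e+02]), 'force': array([3.03, 0.72, 1.36]), 'torque': array([ 0.28, -0.6 ,  0.12])} -0.752
```

Request:
send_rows --grip '[0.2, 0.2, 0.2, 0.2, 0.2, 0.2, 0.2, 0.2]' --pt "0 0 0" --pt "0 0 0" --pt "0 0 0" --pt "0 0 0" --pt "0 0 0" --pt "0 0 0" --pt "0 0 0" --pt "0 0 0" --yaw '[0, 0, 0, 7, 14, 21, 28, 35]'

```text
time_s: 16.78
ee_pos: [478.9, 43.0, 177.9]
ee_rot: [180.0, 0.2, 3.1]
force: [0.3, -0.2, 0.7]
gripper_width: 55.0
gripper_force: 0.0
```

Request:
send_rows --grip '[0.2, 0.2, 0.2, 0.2, 0.2, 0.2, 0.2, 0.2]' --pt "0 0 0" --pt "0 0 0" --pt "0 0 0" --pt "0 0 0" --pt "0 0 0" --pt "0 0 0" --pt "0 0 0" --pt "0 0 0" --yaw '[7, 14, 21, 28, 35, 42, 49, 55]'

```text
time_s: 17.45
ee_pos: [478.9, 43.0, 177.9]
ee_rot: [-179.9, 0.1, 58.1]
force: [0.1, -0.0, 0.2]
gripper_width: 54.7
gripper_force: 0.0
```

Request:
send_rows --grip '[-1, -1, -1, -1, -1, -1, -1]' --pt "0 0 0" --pt "0 0 0" --pt "0 0 0" --pt "0 0 0" --pt "0 0 0" --pt "0 0 0" --pt "0 0 0" --yaw '[0, 0, 0, 0, 0, 0, 0]'

```text
time_s: 18.03
ee_pos: [479.6, 43.3, 178.4]
ee_rot: [-179.9, 0.0, 57.7]
force: [-1.8, 0.8, 0.7]
gripper_width: 26.0
gripper_force: 40.0
```

```bash
python3 st.py
```

```text
{'ee_pos': array([479.62,  43.32, 178.4 ]), 'ee_rot': array([-1.7993e+02,  2.0000e-02,  5.7700e+01]), 'qpos': array([3.7800e+00, 1.1540e+01, 1.0456e+02, 2.0000e-02, 6.3970e+01,
       3.6070e+01]), 'force': array([-1.76,  0.76,  0.69]), 'torque': array([0.12, 0.5 , 0.05])} 0.036
```

Request:
send_rows --grip '[-1, -1, -1, -1, -1]' --pt "0 0 0" --pt "0 0 0" --pt "0 0 0" --pt "0 0 0" --pt "0 0 0" --yaw '[-5, -10, -15, -20, -20]'

```text
time_s: 18.45
ee_pos: [479.7, 43.2, 178.4]
ee_rot: [-180.0, 0.0, 37.6]
force: [-2.1, 1.4, -0.2]
gripper_width: 25.7
gripper_force: 40.0
```

```bash
python3 st.py
```

```text
{'ee_pos': array([479.66,  43.24, 178.37]), 'ee_rot': array([-1.7996e+02,  5.0000e-02,  3.7630e+01]), 'qpos': array([3.7800e+00, 1.1550e+01, 1.0456e+02, 1.0000e-02, 6.3960e+01,
       5.6140e+01]), 'force': array([-2.09,  1.37, -0.15]), 'torque': array([0.06, 0.51, 0.03])} 0.676
```

Request:
send_rows --grip '[-1, -1, -1, -1, -1]' --pt "0 0 0" --pt "0 0 0" --pt "0 0 0" --pt "0 0 0" --pt "0 0 0" --yaw '[-5, -10, -15, -20, -20]'

```text
time_s: 18.87
ee_pos: [479.7, 43.2, 178.4]
ee_rot: [-180.0, 0.1, 17.8]
force: [-1.9, 0.3, 1.6]
gripper_width: 26.0
gripper_force: 40.0
```

```bash
python3 st.py
```

```text
{'ee_pos': array([479.65,  43.15, 178.36]), 'ee_rot': array([-1.7999e+02,  7.0000e-02,  1.7760e+01]), 'qpos': array([  3.78,  11.55, 104.55,  -0.  ,  63.97,  76.02]), 'force': array([-1.9 ,  0.29,  1.61]), 'torque': array([0.08, 0.63, 0.08])} 0.676
```

Request:
send_rows --grip '[-1, -1, -1, -1, -1]' --pt "0 0 0" --pt "0 0 0" --pt "0 0 0" --pt "0 0 0" --pt "0 0 0" --yaw '[-4, -8, -12, -15, -15]'

```text
time_s: 19.28
ee_pos: [479.7, 43.1, 178.3]
ee_rot: [180.0, 0.1, 2.9]
force: [-2.0, 1.4, 0.3]
gripper_width: 25.9
gripper_force: 40.0
```

```bash
python3 st.py
```

```text
{'ee_pos': array([479.65,  43.12, 178.29]), 'ee_rot': array([1.7999e+02, 7.0000e-02, 2.8800e+00]), 'qpos': array([ 3.7700e+00,  1.1550e+01,  1.0456e+02, -1.0000e-02,  6.3960e+01,
        9.0900e+01]), 'force': array([-1.97,  1.43,  0.29]), 'torque': array([0.05, 0.71, 0.02])} 0.455
```

Request:
send_rows --grip '[-1, -1, -1, -1, -1]' --pt "0 0 0" --pt "0 0 0" --pt "0 0 0" --pt "0 0 0" --pt "0 0 0" --yaw '[-4, -8, -12, -15, -15]'

```text
time_s: 19.7
ee_pos: [479.6, 43.1, 178.2]
ee_rot: [180.0, 0.1, -12.1]
force: [-2.8, 0.1, 0.2]
gripper_width: 25.7
gripper_force: 40.0
```

```bash
python3 st.py
```

```text
{'ee_pos': array([479.6 ,  43.1 , 178.18]), 'ee_rot': array([ 1.7997e+02,  8.0000e-02, -1.2130e+01]), 'qpos': array([  3.77,  11.56, 104.57,  -0.  ,  63.96, 105.9 ]), 'force': array([-2.79,  0.08,  0.15]), 'torque': array([ 0.  ,  0.77, -0.01])} 0.376
```

Run:
```python
from h import *
f=eyes.grab_frame("side");np.savez("side2.npz",**f);im=f["frame"][:,:,::-1];b=cv2.resize(im[60:160,210:330],(720,600),interpolation=cv2.INTER_CUBIC)
cv2.imwrite("pics/s2.png",b)
print(proj(f,[479.6,43.1,165]),proj(f,[479.6,43.1,114]))
```

```text
(np.float64(256.71673379121654), np.float64(113.2086593070782)) (np.float64(257.53158288997497), np.float64(132.86555492854626))
```

View pics/s2.png

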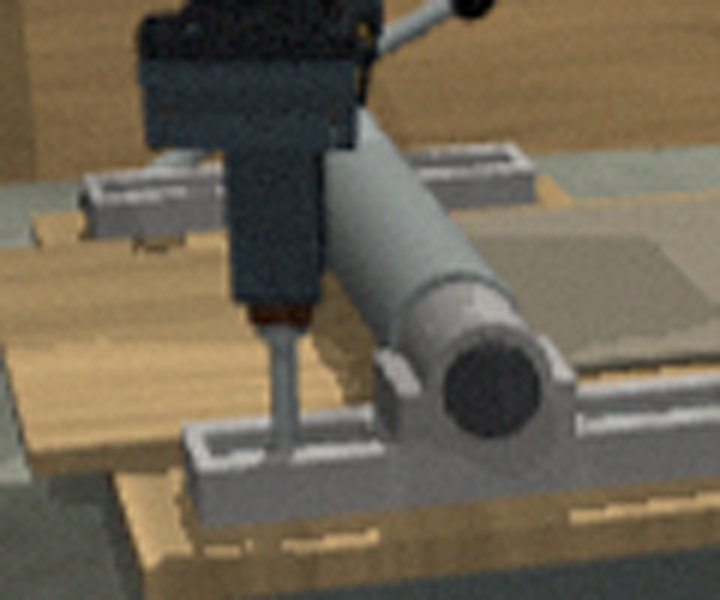

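The key is still seated: the handle's bottom is at about (257,114) in the full frame, as expected for the tip on the socket's floor. I'll keep turning.

Request:
send_rows --grip '[-1, -1, -1, -1, -1]' --pt "0 0 0" --pt "0 0 0" --pt "0 0 0" --pt "0 0 0" --pt "0 0 0" --yaw '[-4, -8, -12, -15, -15]'

```text
time_s: 20.17
ee_pos: [479.8, 43.2, 178.1]
ee_rot: [180.0, 0.1, -27.2]
force: [-1.6, 0.9, -2.5]
gripper_width: 26.1
gripper_force: 40.0
```

```bash
python3 st.py
```

```text
{'ee_pos': array([479.82,  43.17, 178.06]), 'ee_rot': array([ 1.7997e+02,  5.0000e-02, -2.7160e+01]), 'qpos': array([3.7700e+00, 1.1570e+01, 1.0457e+02, 1.0000e-02, 6.3920e+01,
       1.2092e+02]), 'force': array([-1.65,  0.91, -2.52]), 'torque': array([0.11, 0.65, 0.05])} 0.389
```

Request:
send_rows --grip '[-1, -1, -1, -1, -1]' --pt "0 0 0" --pt "0 0 0" --pt "0 0 0" --pt "0 0 0" --pt "0 0 0" --yaw '[-4, -8, -12, -15, -15]'

```text
time_s: 20.58
ee_pos: [479.5, 43.0, 178.0]
ee_rot: [179.9, 0.1, -42.1]
force: [-3.1, 0.8, -1.8]
gripper_width: 25.9
gripper_force: 40.0
```

```bash
python3 st.py
python3 - <<'E'
from h import *
f=np.load("side2.npz");g=np.load("side1.npz")
for d in(-20,-13,0,13): print(d,np.round(proj(f,[479.6,43.1+d,165]),1),np.round(proj(f,[479.6,43.1+d,171]),1),np.round(proj(g,[481.4,36+d,202]),1))
E
```

```text
{'ee_pos': array([479.49,  43.04, 178.05]), 'ee_rot': array([ 1.7992e+02,  7.0000e-02, -4.2120e+01]), 'qpos': array([ 3.7700e+00,  1.1570e+01,  1.0458e+02, -1.0000e-02,  6.3960e+01,
        1.3589e+02]), 'force': array([-3.12,  0.82, -1.8 ]), 'torque': array([0.1 , 0.75, 0.05])} 0.444
-20 [257.7 116.1] [257.6 113.7] [258.2 101.8]
-13 [257.4 115.1] [257.3 112.7] [257.9 100.9]
0 [256.7 113.2] [256.6 110.8] [257.2  99.1]
13 [256.1 111.4] [256. 109.] [256.6  97.4]
```

Request:
send_rows --grip '[-1, -1, -1, -1, -1, -1]' --pt "0 0 0" --pt "0 0 0" --pt "0 0 0" --pt "0 0 0" --pt "0 0 0" --pt "0 0 0" --yaw '[5, 10, 15, 20, 25, 25]'

```text
time_s: 21.08
ee_pos: [479.7, 43.1, 178.1]
ee_rot: [180.0, 0.1, -17.0]
force: [-1.4, -0.2, -3.0]
gripper_width: 25.7
gripper_force: 40.0
```

```bash
python3 st.py
```

```text
{'ee_pos': array([479.67,  43.07, 178.12]), 'ee_rot': array([ 1.7996e+02,  7.0000e-02, -1.6990e+01]), 'qpos': array([ 3.7700e+00,  1.1570e+01,  1.0457e+02, -1.0000e-02,  6.3940e+01,
        1.1077e+02]), 'force': array([-1.41, -0.16, -2.96]), 'torque': array([ 0.02,  0.8 , -0.05])} -0.637
```

Request:
send_rows --grip '[-1, -1, -1, -1]' --pt "0 0 -0.0005" --pt "0 0 -0.001" --pt "0 0 -0.001" --pt "0 0 -0.001" --yaw '[0, 0, 0, 0]'

```text
time_s: 21.42
ee_pos: [479.8, 43.1, 177.9]
ee_rot: [180.0, 0.0, -17.3]
force: [-3.7, 0.9, 5.3]
gripper_width: 26.0
gripper_force: 40.0
```

```bash
python3 st.py
```

```text
{'ee_pos': array([479.83,  43.09, 177.91]), 'ee_rot': array([ 1.7998e+02,  2.0000e-02, -1.7290e+01]), 'qpos': array([ 3.7700e+00,  1.1560e+01,  1.0460e+02, -1.0000e-02,  6.3860e+01,
        1.1106e+02]), 'force': array([-3.71,  0.85,  5.28]), 'torque': array([-0.07,  1.45, -0.03])} -0.003
```

Request:
send_rows --grip '[-1, -1, -1, -1, -1]' --pt "0 0 0.0005" --pt "0 0 0.001" --pt "0 0 0.001" --pt "0 0 0.001" --pt "0 0 0.001" --yaw '[-6, -12, -18, -24, -28]'

```text
time_s: 21.83
ee_pos: [479.6, 43.1, 178.0]
ee_rot: [179.9, 0.0, -45.5]
force: [-3.8, -0.1, -0.0]
gripper_width: 26.1
gripper_force: 40.0
```

Request:
send_rows --grip '[0.5, 0.5, 0.5]' --pt "0 0 0" --pt "0 0 0" --pt "0 0 0" --yaw '[0, 0, 0]'

```text
time_s: 22.08
ee_pos: [481.6, 43.2, 178.9]
ee_rot: [-179.9, -0.1, -45.2]
force: [-0.2, 0.6, -0.1]
gripper_width: 43.1
gripper_force: 0.0
```

Request:
send_rows --grip '[0.5, 0.5, 0.5]' --pt "0 0 0" --pt "0 0 0" --pt "0 0 0" --yaw '[0, 0, 0]'

```text
time_s: 22.33
ee_pos: [480.5, 43.2, 178.6]
ee_rot: [-180.0, -0.0, -45.3]
force: [0.8, 0.3, 0.5]
gripper_width: 62.9
gripper_force: 0.0
```

```bash
python3 st.py
python3 - <<'E'
from h import *
f=eyes.grab_frame("side");im=f["frame"][:,:,::-1];b=cv2.resize(im[60:160,210:330],(720,600),interpolation=cv2.INTER_CUBIC)
cv2.imwrite("pics/s3.png",b)
E
```

```text
{'ee_pos': array([480.53,  43.16, 178.58]), 'ee_rot': array([-1.7997e+02, -3.0000e-02, -4.5260e+01]), 'qpos': array([ 3.7700e+00,  1.1560e+01,  1.0451e+02, -1.0000e-02,  6.3890e+01,
        1.3903e+02]), 'force': array([0.82, 0.33, 0.5 ]), 'torque': array([0.02, 0.19, 0.  ])} -0.004
```

View pics/s3.png

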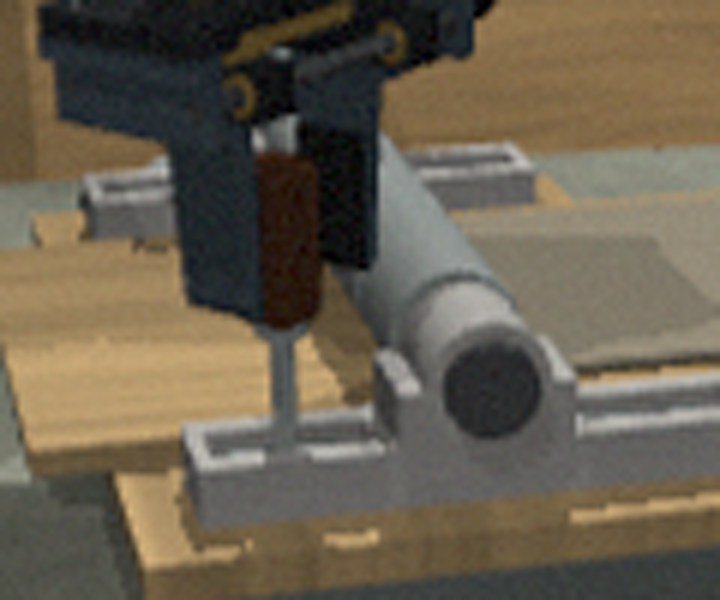

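Key stands upright and free, its handle square between the open fingers (crop 290,240). I'll turn the gripper back 180° and regrip.

Request:
send_rows --grip '[0.6, 0.6, 0.6, 0.6, 0.6, 0.6, 0.6, 0.6]' --pt "-0.001 0 0" --pt "-0.001 0 0" --pt "-0.001 0 0" --pt "-0.001 0 0" --pt "-0.001 0 0" --pt "-0.001 0 0" --pt "-0.001 0 0" --pt "-0.001 0 0" --yaw '[7, 14, 21, 28, 35, 42, 49, 56]'

```text
time_s: 23.05
ee_pos: [479.3, 43.1, 178.5]
ee_rot: [180.0, -0.0, 11.1]
force: [0.4, -0.3, -0.2]
gripper_width: 73.0
gripper_force: 0.0
```

Request:
send_rows --grip '[0.6, 0.6, 0.6, 0.6, 0.6, 0.6, 0.6, 0.6]' --pt "0 0 0" --pt "0 0 0" --pt "0 0 0" --pt "0 0 0" --pt "0 0 0" --pt "0 0 0" --pt "0 0 0" --pt "0 0 0" --yaw '[7, 14, 21, 28, 35, 42, 49, 56]'

```text
time_s: 23.72
ee_pos: [479.3, 43.2, 178.5]
ee_rot: [180.0, -0.0, 67.1]
force: [-0.5, 0.5, -0.2]
gripper_width: 72.8
gripper_force: 0.0
```

Request:
send_rows --grip '[0.6, 0.6, 0.6, 0.6, 0.6, 0.6, 0.6, 0.6]' --pt "0 0 0" --pt "0 0 0" --pt "0 0 0" --pt "0 0 0" --pt "0 0 0" --pt "0 0 0" --pt "0 0 0" --pt "0 0 0" --yaw '[7, 14, 21, 28, 35, 42, 49, 56]'

```text
time_s: 24.38
ee_pos: [479.3, 43.1, 178.5]
ee_rot: [180.0, 0.0, 123.1]
force: [-0.3, 0.1, 0.3]
gripper_width: 73.1
gripper_force: 0.0
```

Request:
send_rows --grip '[0.6, 0.6, 0.6, -1, -1, -1, -1, -1]' --pt "0 0 0" --pt "0 0 0" --pt "0 0 0" --pt "0 0 0" --pt "0 0 0" --pt "0 0 0" --pt "0 0 0" --pt "0 0 0" --yaw '[7, 12, 12, 12, 12, 12, 12, 12]'

```text
time_s: 25.05
ee_pos: [479.2, 43.1, 178.5]
ee_rot: [180.0, 0.0, 134.7]
force: [-0.6, -0.1, -0.3]
gripper_width: 42.7
gripper_force: 0.0
```

Request:
send_rows --grip '[-1, -1, -1, -1, -1]' --pt "0 0 0" --pt "0 0 0" --pt "0 0 0" --pt "0 0 0" --pt "0 0 0" --yaw '[0, 0, 0, 0, 0]'

```text
time_s: 25.47
ee_pos: [479.2, 43.2, 178.5]
ee_rot: [180.0, 0.0, 134.7]
force: [-0.4, 0.5, -1.1]
gripper_width: 25.6
gripper_force: 40.0
```

```bash
python3 st.py
```

```text
{'ee_pos': array([479.22,  43.19, 178.48]), 'ee_rot': array([179.99,   0.  , 134.72]), 'qpos': array([ 3.7800e+00,  1.1460e+01,  1.0465e+02,  1.0000e-02,  6.3880e+01,
       -4.0950e+01]), 'force': array([-0.39,  0.52, -1.1 ]), 'torque': array([-0.02, -0.03,  0.06])} 0.044
```

Request:
send_rows --grip '[-1, -1, -1, -1, -1]' --pt "0 0 0" --pt "0 0 0" --pt "0 0 0" --pt "0 0 0" --pt "0 0 0" --yaw '[-5, -10, -15, -20, -20]'

```text
time_s: 25.88
ee_pos: [479.2, 43.1, 178.5]
ee_rot: [180.0, 0.0, 114.6]
force: [1.0, 0.5, 0.5]
gripper_width: 25.7
gripper_force: 40.0
```

```bash
python3 st.py
```

```text
{'ee_pos': array([479.17,  43.15, 178.49]), 'ee_rot': array([179.99,   0.  , 114.63]), 'qpos': array([  3.78,  11.46, 104.65,   0.  ,  63.88, -20.86]), 'force': array([0.95, 0.49, 0.47]), 'torque': array([-0.05, -0.06, -0.02])} 0.585
```

Request:
send_rows --grip '[-1, -1, -1, -1, -1]' --pt "0 0 0" --pt "0 0 0" --pt "0 0 0" --pt "0 0 0" --pt "0 0 0" --yaw '[-5, -10, -15, -20, -20]'

```text
time_s: 26.3
ee_pos: [479.1, 43.1, 178.5]
ee_rot: [180.0, 0.0, 94.8]
force: [0.5, 0.3, 0.5]
gripper_width: 26.0
gripper_force: 40.0
```

```bash
python3 st.py
```

```text
{'ee_pos': array([479.13,  43.1 , 178.49]), 'ee_rot': array([180.  ,   0.  ,  94.75]), 'qpos': array([  3.77,  11.46, 104.65,  -0.  ,  63.89,  -0.98]), 'force': array([0.53, 0.34, 0.54]), 'torque': array([-0.07,  0.01, -0.02])} 0.62
```

Request:
send_rows --grip '[-1, -1, -1, -1, -1, -1]' --pt "0 0 0" --pt "0 0 0" --pt "0 0 0" --pt "0 0 0" --pt "0 0 0" --pt "0 0 0" --yaw '[-5, -10, -15, -20, -25, -25]'

```text
time_s: 26.8
ee_pos: [479.1, 43.1, 178.5]
ee_rot: [-180.0, 0.0, 69.8]
force: [-0.5, 0.6, 0.1]
gripper_width: 25.9
gripper_force: 40.0
```

```bash
python3 st.py
```

```text
{'ee_pos': array([479.07,  43.14, 178.47]), 'ee_rot': array([-1.800e+02,  1.000e-02,  6.985e+01]), 'qpos': array([ 3.7800e+00,  1.1460e+01,  1.0466e+02, -1.0000e-02,  6.3890e+01,
        2.3930e+01]), 'force': array([-0.49,  0.63,  0.12]), 'torque': array([-0.05,  0.14,  0.05])} 0.668
```

Request:
send_rows --grip '[-1, -1, -1, -1, -1, -1]' --pt "0 0 0" --pt "0 0 0" --pt "0 0 0" --pt "0 0 0" --pt "0 0 0" --pt "0 0 0" --yaw '[-5, -10, -15, -20, -25, -25]'

```text
time_s: 27.3
ee_pos: [479.0, 43.2, 178.5]
ee_rot: [-180.0, 0.0, 44.9]
force: [-0.7, 0.2, 0.9]
gripper_width: 25.8
gripper_force: 40.0
```

```bash
python3 st.py
```

```text
{'ee_pos': array([479.04,  43.18, 178.48]), 'ee_rot': array([-1.7999e+02,  1.0000e-02,  4.4890e+01]), 'qpos': array([  3.78,  11.46, 104.65,   0.  ,  63.9 ,  48.89]), 'force': array([-0.67,  0.17,  0.92]), 'torque': array([-0.06,  0.16,  0.  ])} 0.597
```

Request:
send_rows --grip '[-1, -1, -1, -1]' --pt "0 0 0" --pt "0 0 0" --pt "0 0 0" --pt "0 0 0" --yaw '[-6, -12, -18, -24]'

```text
time_s: 27.63
ee_pos: [479.0, 43.2, 178.5]
ee_rot: [-180.0, 0.0, 20.8]
force: [-0.8, 0.7, 0.8]
gripper_width: 26.2
gripper_force: 40.0
```

```bash
python3 st.py
```

```text
{'ee_pos': array([479.  ,  43.21, 178.47]), 'ee_rot': array([-1.7999e+02,  2.0000e-02,  2.0770e+01]), 'qpos': array([3.7800e+00, 1.1460e+01, 1.0465e+02, 1.0000e-02, 6.3910e+01,
       7.3010e+01]), 'force': array([-0.83,  0.67,  0.82]), 'torque': array([0.07, 0.19, 0.05])} -0.993
```

Request:
send_rows --grip '[-1, -1, -1, -1]' --pt "0 0 0" --pt "0 0 0" --pt "0 0 0" --pt "0 0 0" --yaw '[-6, -12, -18, -24]'

```text
time_s: 27.97
ee_pos: [479.0, 43.2, 178.5]
ee_rot: [-180.0, 0.0, -3.2]
force: [-0.7, 0.0, -0.2]
gripper_width: 26.1
gripper_force: 40.0
```

```bash
python3 st.py
```

```text
{'ee_pos': array([479.01,  43.25, 178.48]), 'ee_rot': array([-1.8e+02,  2.0e-02, -3.2e+00]), 'qpos': array([3.7900e+00, 1.1460e+01, 1.0465e+02, 1.0000e-02, 6.3910e+01,
       9.6990e+01]), 'force': array([-0.69,  0.04, -0.24]), 'torque': array([0.08, 0.24, 0.12])} -0.912
```

Request:
send_rows --grip '[-1, -1, -1]' --pt "0 0 0" --pt "0 0 0" --pt "0 0 0" --yaw '[-6, -12, -18]'

```text
time_s: 28.22
ee_pos: [479.0, 43.3, 178.5]
ee_rot: [-180.0, 0.0, -21.2]
force: [-0.3, 1.0, 1.0]
gripper_width: 26.0
gripper_force: 40.0
```

```bash
python3 st.py
```

```text
{'ee_pos': array([479.02,  43.25, 178.48]), 'ee_rot': array([-1.800e+02,  2.000e-02, -2.123e+01]), 'qpos': array([3.7800e+00, 1.1460e+01, 1.0465e+02, 1.0000e-02, 6.3900e+01,
       1.1501e+02]), 'force': array([-0.34,  1.01,  1.04]), 'torque': array([ 0.03,  0.2 , -0.04])} -1.034
```

Request:
send_rows --grip '[-1, -1, -1]' --pt "0 0 0" --pt "0 0 0" --pt "0 0 0" --yaw '[-6, -12, -18]'

```text
time_s: 28.47
ee_pos: [479.0, 43.3, 178.5]
ee_rot: [-180.0, 0.0, -39.2]
force: [-0.4, 0.5, 0.3]
gripper_width: 25.8
gripper_force: 40.0
```

```bash
python3 st.py
```

```text
{'ee_pos': array([479.04,  43.32, 178.47]), 'ee_rot': array([-1.800e+02,  3.000e-02, -3.923e+01]), 'qpos': array([3.7800e+00, 1.1460e+01, 1.0465e+02, 2.0000e-02, 6.3910e+01,
       1.3300e+02]), 'force': array([-0.36,  0.46,  0.35]), 'torque': array([0.2 , 0.17, 0.02])} -0.994
```

Request:
send_rows --grip '[-1, -1, -1]' --pt "0 0 0" --pt "0 0 0" --pt "0 0 0" --yaw '[6, 12, 18]'

```text
time_s: 28.72
ee_pos: [479.1, 43.2, 178.5]
ee_rot: [180.0, 0.0, -20.6]
force: [-0.2, 0.2, 0.3]
gripper_width: 26.1
gripper_force: 40.0
```

```bash
python3 st.py
```

```text
{'ee_pos': array([479.08,  43.17, 178.49]), 'ee_rot': array([ 1.800e+02,  1.000e-02, -2.064e+01]), 'qpos': array([  3.78,  11.46, 104.65,   0.  ,  63.9 , 114.42]), 'force': array([-0.21,  0.22,  0.26]), 'torque': array([0.14, 0.29, 0.  ])} 1.031
```

```bash
cat > av.py <<'E'
from h import *
T=[]
for i in range(5):
    eyes.grab_frame("side");s=env.state();T.append(np.r_[s["torque"],s["force"],s["effort"][5],s["ee_rot"][2]])
T=np.array(T);print("Tz each",T[:,2].round(3),"mean",T.mean(0).round(3))
E
python3 av.py
```

```text
Tz each [-0.017  0.014  0.024 -0.076  0.019] mean [ 6.7000e-02  2.5100e-01 -7.0000e-03 -3.1300e-01 -5.5000e-02  3.8400e-01
 -2.2300e-01 -2.1053e+01]
```

Request:
send_rows --grip '[-1, -1, -1, -1, -1, -1, -1, -1]' --pt "0 0 0" --pt "0 0 0" --pt "0 0 0" --pt "0 0 0" --pt "0 0 0" --pt "0 0 0" --pt "0 0 0" --pt "0 0 0" --yaw '[-3, -6, -9, -12, -15, -18, -21, -24]'

```text
time_s: 29.63
ee_pos: [479.0, 43.3, 178.5]
ee_rot: [180.0, 0.0, -45.4]
force: [-0.6, 0.6, -0.3]
gripper_width: 25.9
gripper_force: 40.0
```

```bash
python3 av.py
```

```text
Tz each [0.085 0.131 0.095 0.091 0.075] mean [  0.269   0.342   0.095  -0.566   0.974   0.707   0.187 -45.282]
```

Request:
send_rows --grip '[0.3, 0.3, 0.3, 0.3, 0.3, 0.3, 0.3, 0.3]' --pt "0 0 0" --pt "0 0 0" --pt "0 0 0" --pt "0 0 0" --pt "0 0 0" --pt "0 0 0" --pt "0 0 0" --pt "0 0 0" --yaw '[0, 0, 0, 0, 7, 14, 21, 28]'

```text
time_s: 30.55
ee_pos: [479.2, 43.0, 178.5]
ee_rot: [180.0, -0.0, -16.9]
force: [-0.7, 0.4, 0.4]
gripper_width: 59.4
gripper_force: 0.0
```

Request:
send_rows --grip '[0.3, 0.3, 0.3, 0.3, 0.3, 0.3, 0.3, 0.3]' --pt "0 0 0" --pt "0 0 0" --pt "0 0 0" --pt "0 0 0" --pt "0 0 0" --pt "0 0 0" --pt "0 0 0" --pt "0 0 0" --yaw '[7, 14, 21, 28, 35, 42, 49, 56]'

```text
time_s: 31.22
ee_pos: [479.2, 43.0, 178.5]
ee_rot: [180.0, -0.0, 39.1]
force: [0.1, 0.3, 0.9]
gripper_width: 59.5
gripper_force: 0.0
```

Request:
send_rows --grip '[0.3, -1, -1, -1, -1, -1, -1, -1]' --pt "0 0 0" --pt "0 0 0" --pt "0 0 0" --pt "0 0 0" --pt "0 0 0" --pt "0 0 0" --pt "0 0 0" --pt "0 0 0" --yaw '[6, 6, 6, 6, 6, 6, 6, 6]'

```text
time_s: 31.88
ee_pos: [479.1, 43.2, 178.5]
ee_rot: [-180.0, 0.0, 44.7]
force: [0.8, 0.1, 0.2]
gripper_width: 25.9
gripper_force: 40.0
```

```bash
python3 av.py
```

```text
Tz each [ 0.057  0.07   0.026  0.016 -0.02 ] mean [-2.3000e-02  1.8100e-01  3.0000e-02 -1.7900e-01  1.8000e-01 -1.4900e-01
  3.2000e-02  4.4707e+01]
```

Request:
send_rows --grip '[-1, -1, -1, -1, -1]' --pt "0 0 0" --pt "0 0 0" --pt "0 0 0" --pt "0 0 0" --pt "0 0 0" --yaw '[-2, -4, -6, -8, -10]'

```text
time_s: 32.55
ee_pos: [479.1, 43.2, 178.5]
ee_rot: [180.0, 0.0, 34.6]
force: [0.3, -0.1, -0.1]
gripper_width: 26.0
gripper_force: 40.0
```

```bash
python3 av.py
```

```text
Tz each [0.119 0.122 0.083 0.124 0.088] mean [ 2.8000e-02  2.0400e-01  1.0700e-01 -4.9200e-01  6.0500e-01  1.6400e-01
  1.8200e-01  3.4721e+01]
```

Request:
send_rows --grip '[-1, -1, -1, -1, -1]' --pt "0 0 0" --pt "0 0 0" --pt "0 0 0" --pt "0 0 0" --pt "0 0 0" --yaw '[-2, -4, -6, -8, -10]'

```text
time_s: 33.22
ee_pos: [479.1, 43.2, 178.5]
ee_rot: [-180.0, 0.0, 24.7]
force: [-0.6, 0.1, 0.1]
gripper_width: 26.0
gripper_force: 40.0
```

```bash
python3 av.py
```

```text
Tz each [0.004 0.01  0.08  0.017 0.057] mean [ 0.042  0.234  0.034 -0.7    0.357  0.291  0.107 24.728]
```

```bash
cat > t.py <<'E'
from workcell import env
s=env.state();print(s["torque"].round(3),s["ee_rot"][2].round(2),s["qpos"][5].round(2),s["effort"][5].round(2),s["force"].round(1),s["gripper_width"].round(2))
E
python3 t.py
```

```text
Traceback (most recent call last):
  File "t.py", line 2, in <module>
    s=env.state();print(s["torque"].round(3),s["ee_rot"][2].round(2),s["qpos"][5].round(2),s["effort"][5].round(2),s["force"].round(1),s["gripper_width"].round(2))
                                                                                                                                       ^^^^^^^^^^^^^^^^^^^^^^^^
AttributeError: 'float' object has no attribute 'round'
```

Request:
send_rows --grip '[-1, -1]' --pt "0 0 0" --pt "0 0 0" --yaw '[-4, -8]'

```text
time_s: 33.63
ee_pos: [479.1, 43.2, 178.5]
ee_rot: [-180.0, 0.0, 16.6]
force: [-0.6, 1.0, 0.2]
gripper_width: 26.0
gripper_force: 40.0
```

```bash
python3 t.py
```

```text
Traceback (most recent call last):
  File "t.py", line 2, in <module>
    s=env.state();print(s["torque"].round(3),s["ee_rot"][2].round(2),s["qpos"][5].round(2),s["effort"][5].round(2),s["force"].round(1),s["gripper_width"].round(2))
                                                                                                                                       ^^^^^^^^^^^^^^^^^^^^^^^^
AttributeError: 'float' object has no attribute 'round'
```

Request:
send_rows --grip '[-1, -1]' --pt "0 0 0" --pt "0 0 0" --yaw '[-4, -8]'

```text
time_s: 33.8
ee_pos: [479.2, 43.1, 178.5]
ee_rot: [180.0, -0.0, 8.6]
force: [-0.1, 0.2, 0.6]
gripper_width: 26.1
gripper_force: 40.0
```

```bash
python3 t.py
```

```text
Traceback (most recent call last):
  File "t.py", line 2, in <module>
    s=env.state();print(s["torque"].round(3),s["ee_rot"][2].round(2),s["qpos"][5].round(2),s["effort"][5].round(2),s["force"].round(1),s["gripper_width"].round(2))
                                                                                                                                       ^^^^^^^^^^^^^^^^^^^^^^^^
AttributeError: 'float' object has no attribute 'round'
```

Request:
send_rows --grip '[-1, -1]' --pt "0 0 0" --pt "0 0 0" --yaw '[-4, -8]'

```text
time_s: 33.97
ee_pos: [479.2, 43.1, 178.5]
ee_rot: [180.0, -0.0, 0.6]
force: [0.1, -0.3, 0.1]
gripper_width: 25.8
gripper_force: 40.0
```

```bash
python3 t.py
```

```text
Traceback (most recent call last):
  File "t.py", line 2, in <module>
    s=env.state();print(s["torque"].round(3),s["ee_rot"][2].round(2),s["qpos"][5].round(2),s["effort"][5].round(2),s["force"].round(1),s["gripper_width"].round(2))
                                                                                                                                       ^^^^^^^^^^^^^^^^^^^^^^^^
AttributeError: 'float' object has no attribute 'round'
```

Request:
send_rows --grip '[-1, -1]' --pt "0 0 0" --pt "0 0 0" --yaw '[-4, -8]'

```text
time_s: 34.13
ee_pos: [479.1, 43.2, 178.4]
ee_rot: [-180.0, 0.0, -7.4]
force: [-1.3, 0.8, 1.3]
gripper_width: 25.9
gripper_force: 40.0
```

```bash
python3 t.py
```

```text
Traceback (most recent call last):
  File "t.py", line 2, in <module>
    s=env.state();print(s["torque"].round(3),s["ee_rot"][2].round(2),s["qpos"][5].round(2),s["effort"][5].round(2),s["force"].round(1),s["gripper_width"].round(2))
                                                                                                                                       ^^^^^^^^^^^^^^^^^^^^^^^^
AttributeError: 'float' object has no attribute 'round'
```

Request:
send_rows --grip '[-1, -1]' --pt "0 0 0" --pt "0 0 0" --yaw '[-4, -8]'

```text
time_s: 34.3
ee_pos: [479.1, 43.2, 178.5]
ee_rot: [180.0, 0.0, -15.4]
force: [-0.0, 0.6, -0.0]
gripper_width: 26.5
gripper_force: 40.0
```

```bash
python3 t.py
```

```text
Traceback (most recent call last):
  File "t.py", line 2, in <module>
    s=env.state();print(s["torque"].round(3),s["ee_rot"][2].round(2),s["qpos"][5].round(2),s["effort"][5].round(2),s["force"].round(1),s["gripper_width"].round(2))
                                                                                                                                       ^^^^^^^^^^^^^^^^^^^^^^^^
AttributeError: 'float' object has no attribute 'round'
```

Request:
send_rows --grip '[-1, -1]' --pt "0 0 0" --pt "0 0 0" --yaw '[-4, -8]'

```text
time_s: 34.47
ee_pos: [479.1, 43.2, 178.5]
ee_rot: [180.0, 0.0, -23.4]
force: [-0.3, 0.2, 1.1]
gripper_width: 25.9
gripper_force: 40.0
```

```bash
python3 t.py
```

```text
Traceback (most recent call last):
  File "t.py", line 2, in <module>
    s=env.state();print(s["torque"].round(3),s["ee_rot"][2].round(2),s["qpos"][5].round(2),s["effort"][5].round(2),s["force"].round(1),s["gripper_width"].round(2))
                                                                                                                                       ^^^^^^^^^^^^^^^^^^^^^^^^
AttributeError: 'float' object has no attribute 'round'
```

Request:
send_rows --grip '[-1, -1]' --pt "0 0 0" --pt "0 0 0" --yaw '[-4, -8]'

```text
time_s: 34.63
ee_pos: [479.1, 43.2, 178.5]
ee_rot: [180.0, 0.0, -31.4]
force: [-0.8, 0.2, -0.7]
gripper_width: 26.1
gripper_force: 40.0
```

```bash
python3 t.py
```

```text
Traceback (most recent call last):
  File "t.py", line 2, in <module>
    s=env.state();print(s["torque"].round(3),s["ee_rot"][2].round(2),s["qpos"][5].round(2),s["effort"][5].round(2),s["force"].round(1),s["gripper_width"].round(2))
                                                                                                                                       ^^^^^^^^^^^^^^^^^^^^^^^^
AttributeError: 'float' object has no attribute 'round'
```

```bash
sed -i 's/s\["gripper_width"\].round(2)/s["gripper_width"]/' t.py; python3 t.py
```

```text
[0.135 0.352 0.218] -31.42 125.2 -0.55 [-0.8  0.2 -0.7] 26.05814451838179
```

Request:
send_rows --grip '[-1, -1, -1]' --pt "0 0 0" --pt "0 0 0" --pt "0 0 0" --yaw '[-5, -10, -14]'

```text
time_s: 34.88
ee_pos: [479.1, 43.3, 178.5]
ee_rot: [180.0, 0.0, -45.5]
force: [-0.8, 1.0, 0.4]
gripper_width: 25.6
gripper_force: 40.0
```

```bash
python3 t.py
```

```text
[0.176 0.255 0.029] -45.48 139.25 -0.56 [-0.8  1.   0.4] 25.644595438840017
```

Request:
send_rows --grip '[0.4, 0.4, 0.4, 0.4, 0.4, 0.4, 0.4, 0.4]' --pt "0 0 0" --pt "0 0 0" --pt "0 0 0" --pt "0 0 0" --pt "0 0 0" --pt "0 0 0" --pt "0 0 0" --pt "0 0 0" --yaw '[0, 0, 0, 0, 7, 14, 21, 28]'

```text
time_s: 35.55
ee_pos: [479.2, 43.1, 178.5]
ee_rot: [180.0, -0.0, -16.9]
force: [0.2, 0.9, 0.7]
gripper_width: 64.0
gripper_force: 0.0
```

Request:
send_rows --grip '[0.4, 0.4, 0.4]' --pt "0 0 0" --pt "0 0 0" --pt "0 0 0" --yaw '[7, 14, 18]'

```text
time_s: 35.8
ee_pos: [479.2, 43.1, 178.5]
ee_rot: [180.0, -0.0, 1.1]
force: [0.6, -0.3, -0.9]
gripper_width: 63.9
gripper_force: 0.0
```

Run:
```python
from h import *
f=eyes.grab_frame("side");im=f["frame"][:,:,::-1];b=cv2.resize(im[75:155,220:300],(600,600),interpolation=cv2.INTER_CUBIC)
cv2.imwrite("pics/s4.png",b)
```

```text
(no output)
```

View pics/s4.png

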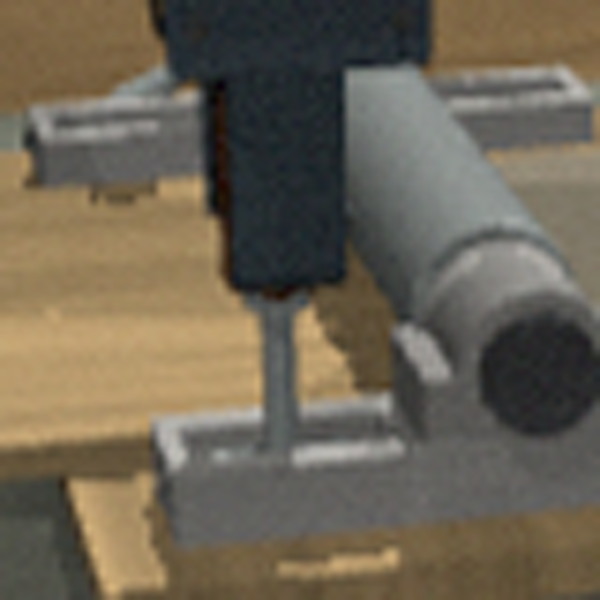

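The released key hasn't been dragged: its handle is still turned about 45° (crop 222–340, 280). The torque repeats every 60° of key angle, so the screw seems to be at its stop with the key camming over. I'll regrip and load it gently clockwise without slipping, to confirm.

Request:
send_rows --grip '[0.4, 0.4, 0.4, 0.4, 0.4, 0.4, 0.4, 0.4]' --pt "0 0 0" --pt "0 0 0" --pt "0 0 0" --pt "0 0 0" --pt "0 0 0" --pt "0 0 0" --pt "0 0 0" --pt "0 0 0" --yaw '[7, 14, 21, 28, 35, 42, 44, 44]'

```text
time_s: 36.52
ee_pos: [479.2, 43.1, 178.5]
ee_rot: [180.0, -0.0, 44.7]
force: [-0.4, 0.5, -0.3]
gripper_width: 63.9
gripper_force: 0.0
```

Request:
send_rows --grip '[-1, -1, -1, -1, -1, -1, -1, -1]' --grip_force 50 --pt "0 0 0" --pt "0 0 0" --pt "0 0 0" --pt "0 0 0" --pt "0 0 0" --pt "0 0 0" --pt "0 0 0" --pt "0 0 0" --yaw '[0, 0, 0, 0, 0, 0, 0, 0]'

```text
time_s: 37.18
ee_pos: [479.1, 43.2, 178.5]
ee_rot: [-180.0, 0.0, 44.7]
force: [0.8, -0.3, 0.3]
gripper_width: 25.9
gripper_force: 50.0
```

```bash
sed -i 's/range(5)/range(3)/' av.py; python3 av.py
```

```text
Tz each [-0.052 -0.007 -0.011] mean [-2.6000e-02  1.7800e-01 -2.3000e-02 -1.7000e-02  4.6200e-01  8.7000e-02
 -9.0000e-03  4.4713e+01]
```

Request:
send_rows --grip '[-1, -1, -1, -1]' --pt "0 0 0" --pt "0 0 0" --pt "0 0 0" --pt "0 0 0" --yaw '[-5, -10, -15, -20]'

```text
time_s: 37.67
ee_pos: [479.1, 43.2, 178.5]
ee_rot: [-180.0, 0.0, 24.5]
force: [-0.3, 0.8, 1.6]
gripper_width: 25.7
gripper_force: 50.0
```

```bash
python3 av.py
```

```text
Tz each [ 0.019 -0.016 -0.035] mean [-2.0000e-02  2.0500e-01 -1.1000e-02  4.9000e-02 -1.3400e-01 -3.8000e-02
  2.8900e-01  2.4628e+01]
```

Request:
send_rows --grip '[-1, -1]' --pt "0 0 0" --pt "0 0 0" --yaw '[-3, -6]'

```text
time_s: 37.98
ee_pos: [479.1, 43.2, 178.5]
ee_rot: [-180.0, 0.0, 18.7]
force: [0.3, 0.1, 0.5]
gripper_width: 25.8
gripper_force: 50.0
```

```bash
python3 av.py
```

```text
Tz each [0.057 0.068 0.018] mean [ 0.057  0.239  0.048 -0.623  0.994  0.499  0.226 18.777]
```

Request:
send_rows --grip '[-1, -1]' --pt "0 0 0" --pt "0 0 0" --yaw '[-3, -6]'

```text
time_s: 38.3
ee_pos: [479.1, 43.2, 178.5]
ee_rot: [180.0, 0.0, 12.7]
force: [-0.4, 1.9, 1.0]
gripper_width: 25.9
gripper_force: 50.0
```

```bash
python3 av.py
```

```text
Tz each [0.136 0.062 0.101] mean [ 0.081  0.278  0.099 -1.028  0.392  0.16   0.257 12.787]
```

Request:
send_rows --grip '[-1, -1]' --pt "0 0 0" --pt "0 0 0" --yaw '[-2, -4]'

```text
time_s: 38.62
ee_pos: [479.1, 43.2, 178.5]
ee_rot: [180.0, 0.0, 8.8]
force: [-0.3, 0.8, 0.5]
gripper_width: 26.0
gripper_force: 50.0
```

```bash
python3 av.py
```

```text
Tz each [0.124 0.145 0.154] mean [ 0.114  0.27   0.141 -0.608  0.555  0.406  0.243  8.809]
```

Request:
send_rows --grip '[-1, -1]' --pt "0 0 0" --pt "0 0 0" --yaw '[-2, -4]'

```text
time_s: 38.93
ee_pos: [479.1, 43.2, 178.5]
ee_rot: [180.0, 0.0, 4.8]
force: [-0.9, 1.3, 0.2]
gripper_width: 25.8
gripper_force: 50.0
```

```bash
python3 av.py
```

```text
Tz each [0.099 0.085 0.069] mean [ 0.121  0.351  0.084 -0.811  0.096  0.177  0.23   4.78 ]
```

Request:
send_rows --grip '[-1, -1]' --pt "0 0 0" --pt "0 0 0" --yaw '[-2, -4]'

```text
time_s: 39.25
ee_pos: [479.1, 43.2, 178.5]
ee_rot: [180.0, 0.0, 0.7]
force: [-0.3, 0.6, 1.3]
gripper_width: 25.9
gripper_force: 50.0
```

```bash
python3 av.py
```

```text
Tz each [0.112 0.06  0.103] mean [ 0.153  0.359  0.092 -1.129  0.695  0.738  0.204  0.769]
```

Request:
send_rows --grip '[-1, -1]' --pt "0 0 0" --pt "0 0 0" --yaw '[-2, -4]'

```text
time_s: 39.57
ee_pos: [479.1, 43.2, 178.5]
ee_rot: [-180.0, 0.0, -3.3]
force: [-0.7, 1.3, 0.3]
gripper_width: 25.7
gripper_force: 50.0
```

```bash
python3 av.py
```

```text
Tz each [0.072 0.034 0.04 ] mean [ 0.146  0.345  0.049 -0.803  0.211  1.316  0.175 -3.243]
```

Request:
send_rows --grip '[-1, -1]' --pt "0 0 0" --pt "0 0 0" --yaw '[-2, -4]'

```text
time_s: 39.88
ee_pos: [479.1, 43.2, 178.5]
ee_rot: [180.0, 0.0, -7.3]
force: [-0.2, 0.9, 0.1]
gripper_width: 25.7
gripper_force: 50.0
```

```bash
python3 av.py
```

```text
Tz each [-0.017  0.005  0.054] mean [ 0.228  0.399  0.014 -1.028  0.772  0.835  0.154 -7.246]
```

Request:
send_rows --grip '[-1, -1, -1, -1, -1, -1]' --pt "0 0 0" --pt "0 0 0" --pt "0 0 0" --pt "0 0 0" --pt "0 0 0" --pt "0 0 0" --yaw '[-6, -12, -18, -24, -28, -28]'

```text
time_s: 40.53
ee_pos: [479.1, 43.2, 178.5]
ee_rot: [-180.0, 0.0, -35.3]
force: [-1.7, 0.7, 0.5]
gripper_width: 25.8
gripper_force: 50.0
```

```bash
python3 av.py
```

```text
Tz each [-0.022  0.034  0.064] mean [ 2.730e-01  3.900e-01  2.500e-02 -8.930e-01  7.510e-01  8.290e-01
  6.300e-02 -3.514e+01]
```

Request:
send_rows --grip '[0.3, 0.3, 0.3, 0.3, 0.3, 0.3, 0.3, 0.3]' --pt "0 0 0" --pt "0 0 0" --pt "0 0 0" --pt "0 0 0" --pt "0 0 0" --pt "0 0 0" --pt "0 0 0" --pt "0 0 0" --yaw '[0, 0, 0, 0, 7, 14, 21, 28]'

```text
time_s: 41.35
ee_pos: [479.3, 43.1, 178.5]
ee_rot: [180.0, -0.0, -6.9]
force: [0.1, -0.5, -0.0]
gripper_width: 59.0
gripper_force: 0.0
```

Request:
send_rows --grip '[0.3, 0.3, 0.3, 0.3, 0.3, 0.3, 0.3, 0.3]' --pt "0 0 0" --pt "0 0 0" --pt "0 0 0" --pt "0 0 0" --pt "0 0 0" --pt "0 0 0" --pt "0 0 0" --pt "0 0 0" --yaw '[7, 14, 21, 28, 35, 42, 49, 56]'

```text
time_s: 42.02
ee_pos: [479.3, 43.1, 178.5]
ee_rot: [180.0, -0.0, 49.1]
force: [1.0, 0.6, 0.6]
gripper_width: 59.5
gripper_force: 0.0
```

Request:
send_rows --grip '[0.3, -1, -1, -1, -1, -1, -1, -1]' --pt "0 0 0" --pt "0 0 0" --pt "0 0 0" --pt "0 0 0" --pt "0 0 0" --pt "0 0 0" --pt "0 0 0" --pt "0 0 0" --yaw '[6, 6, 6, 6, 6, 6, 6, 6]'

```text
time_s: 42.68
ee_pos: [479.1, 43.2, 178.5]
ee_rot: [-180.0, 0.0, 54.7]
force: [0.4, -0.0, 0.5]
gripper_width: 25.9
gripper_force: 50.0
```

Request:
send_rows --grip '[-1, -1, -1, -1]' --pt "-0.0007 0 -0.0005" --pt "-0.0015 0 -0.0008" --pt "-0.0015 0 -0.0008" --pt "-0.0015 0 -0.0008" --yaw '[0, 0, -2, -4]'

```text
time_s: 43.02
ee_pos: [478.7, 43.2, 178.4]
ee_rot: [179.9, -0.1, 50.6]
force: [1.0, 0.1, 1.8]
gripper_width: 26.0
gripper_force: 50.0
```

```bash
python3 av.py
```

```text
Tz each [0.092 0.044 0.054] mean [-0.102 -0.29   0.063  1.538 -0.124  3.975  0.158 50.686]
```

Request:
send_rows --grip '[-1, -1]' --pt "0 0 0" --pt "0 0 0" --yaw '[-3, -6]'

```text
time_s: 43.33
ee_pos: [478.7, 43.2, 178.4]
ee_rot: [179.9, -0.1, 44.6]
force: [2.5, 0.1, 4.8]
gripper_width: 26.0
gripper_force: 50.0
```

```bash
python3 av.py
```

```text
Tz each [0.105 0.074 0.042] mean [-0.067 -0.408  0.074  1.47   0.13   4.527  0.261 44.717]
```

Request:
send_rows --grip '[-1, -1]' --pt "0 0 0" --pt "0 0 0" --yaw '[-3, -6]'

```text
time_s: 43.65
ee_pos: [478.7, 43.2, 178.3]
ee_rot: [179.9, -0.1, 38.7]
force: [2.0, -0.8, 5.3]
gripper_width: 25.6
gripper_force: 50.0
```

```bash
python3 av.py
```

```text
Tz each [0.139 0.103 0.112] mean [-0.083 -0.425  0.118  2.308  0.143  5.662  0.263 38.725]
```

Request:
send_rows --grip '[-1, -1]' --pt "0 0 0" --pt "0 0 0" --yaw '[-4, -8]'

```text
time_s: 43.97
ee_pos: [478.7, 43.2, 178.3]
ee_rot: [179.9, -0.1, 30.7]
force: [2.0, 0.7, 4.9]
gripper_width: 25.9
gripper_force: 50.0
```

```bash
python3 av.py
```

```text
Tz each [ 0.083 -0.005  0.014] mean [-6.3000e-02 -4.6000e-01  3.1000e-02  2.2390e+00 -1.2000e-02  5.2190e+00
  2.4600e-01  3.0679e+01]
```

Request:
send_rows --grip '[-1, -1]' --pt "0 0 0" --pt "0 0 0" --yaw '[-4, -8]'

```text
time_s: 44.28
ee_pos: [478.6, 43.2, 178.3]
ee_rot: [179.9, -0.1, 22.6]
force: [1.6, -0.4, 5.5]
gripper_width: 25.9
gripper_force: 50.0
```

```bash
python3 av.py
```

```text
Tz each [ 0.017  0.005 -0.014] mean [-7.500e-02 -4.120e-01  3.000e-03  1.856e+00  4.400e-02  5.359e+00
  2.110e-01  2.267e+01]
```

Request:
send_rows --grip '[-1, -1]' --pt "0 0 0" --pt "0 0 0" --yaw '[-4, -8]'

```text
time_s: 44.6
ee_pos: [478.6, 43.2, 178.3]
ee_rot: [180.0, -0.1, 14.6]
force: [2.4, 0.1, 4.9]
gripper_width: 25.8
gripper_force: 50.0
```

```bash
python3 av.py
```

```text
Tz each [ 0.013 -0.032 -0.011] mean [-7.5000e-02 -4.2300e-01 -1.0000e-02  2.3680e+00  2.6000e-02  5.5060e+00
  2.0400e-01  1.4664e+01]
```

Request:
send_rows --grip '[-1, -1]' --pt "0 0 0" --pt "0 0 0" --yaw '[-4, -8]'

```text
time_s: 44.92
ee_pos: [478.4, 43.2, 178.3]
ee_rot: [180.0, -0.1, 6.6]
force: [1.2, 0.3, 6.1]
gripper_width: 25.8
gripper_force: 50.0
```

```bash
python3 av.py
```

```text
Tz each [0.027 0.024 0.008] mean [-0.055 -0.306  0.019  1.636 -0.23   6.345  0.212  6.663]
```

Request:
send_rows --grip '[-1, -1]' --pt "0 0 0" --pt "0 0 0" --yaw '[-4, -8]'

```text
time_s: 45.23
ee_pos: [478.4, 43.1, 178.3]
ee_rot: [180.0, -0.1, -1.4]
force: [2.2, -0.4, 5.2]
gripper_width: 25.7
gripper_force: 50.0
```

```bash
python3 av.py
```

```text
Tz each [ 0.009  0.039 -0.034] mean [-7.600e-02 -3.220e-01  5.000e-03  2.039e+00  2.520e-01  5.681e+00
  2.220e-01 -1.332e+00]
```

Request:
send_rows --grip '[-1, -1]' --pt "0 0 0" --pt "0 0 0" --yaw '[-4, -8]'

```text
time_s: 45.55
ee_pos: [478.6, 43.2, 178.3]
ee_rot: [-180.0, -0.1, -9.4]
force: [1.6, 0.8, 5.4]
gripper_width: 25.7
gripper_force: 50.0
```

```bash
python3 av.py
```

```text
Tz each [0.161 0.015 0.012] mean [ 0.017 -0.398  0.063  1.956  0.313  5.03   0.245 -9.331]
```

The torque-versus-angle curve repeats every 60° (50.7° and -9.3° both give 0.063 N·m). So the screw no longer follows the key and is on its stop. I'll give it a last light push clockwise, ease back to the free middle, and withdraw straight up.

Request:
send_rows --grip '[-1, -1, -1, -1, -1, -1, -1, -1]' --pt "0 0 0" --pt "0 0 0" --pt "0 0 0" --pt "0 0 0" --pt "0 0 0" --pt "0.0005 0 0.001" --pt "0.001 0 0.001" --pt "0.001 0 0.001" --yaw '[-3, -6, -9, -11, -11, -4, 3, 7]'

```text
time_s: 46.37
ee_pos: [478.7, 43.2, 178.4]
ee_rot: [-180.0, 0.0, -1.9]
force: [1.4, -0.1, 2.2]
gripper_width: 25.9
gripper_force: 50.0
```

Request:
send_rows --grip '[-1, -1, -1, -1, -1, -1, -1, -1]' --pt "0 0 0" --pt "0 0 0.002" --pt "0 0 0.005" --pt "0 0 0.009" --pt "0 0 0.014" --pt "0 0 0.022" --pt "0 0 0.034" --pt "0 0 0.04" --yaw '[0, 0, 0, 0, 0, 0, 0, 0]'

```text
time_s: 47.03
ee_pos: [478.2, 43.1, 220.1]
ee_rot: [180.0, 0.0, -2.3]
force: [1.1, -0.5, -3.2]
gripper_width: 25.9
gripper_force: 50.0
```

```bash
python3 t.py; python3 -c "
from workcell import env
print(env.state()['ee_pos'])"
```

```text
[-0.034  0.092 -0.024] -2.29 96.08 -0.0 [ 1.1 -0.5 -3.2] 25.883480424619904
[478.16034374  43.08587459 220.10713647]
```

Request:
send_rows --grip '[-1, -1, -1, -1, -1, -1, -1, -1]' --pt "-0.004 -0.03 0" --pt "-0.009 -0.068 0" --pt "-0.014 -0.106 0" --pt "-0.019 -0.144 0" --pt "-0.024 -0.182 0" --pt "-0.029 -0.22 0" --pt "-0.034 -0.258 0" --pt "-0.038 -0.296 0" --yaw '[5, 11, 17, 23, 29, 35, 41, 47]'

```text
time_s: 47.7
ee_pos: [439.2, -254.2, 219.1]
ee_rot: [-179.9, 0.0, 45.0]
force: [0.4, -0.1, -2.1]
gripper_width: 25.6
gripper_force: 50.0
```

Request:
send_rows --grip '[-1, -1, -1, -1, -1, -1, -1, -1]' --pt "-0.004 -0.03 0" --pt "-0.007 -0.055 0" --pt "-0.0085 -0.068 0" --pt "-0.0085 -0.0715 -0.02" --pt "-0.0085 -0.0715 -0.045" --pt "-0.0085 -0.0715 -0.06" --pt "-0.0085 -0.0715 -0.06" --pt "-0.0085 -0.0715 -0.06" --yaw '[5, 11, 17, 21, 21, 21, 21, 21]'

```text
time_s: 48.37
ee_pos: [431.5, -323.9, 158.4]
ee_rot: [-179.9, -0.0, 65.7]
force: [0.4, -0.4, -2.1]
gripper_width: 26.0
gripper_force: 50.0
```

```bash
python3 t.py
python3 - <<'E'
from h import *
print(env.state()['ee_pos'])
o=np.zeros((480,800,3),np.uint8)
f=eyes.grab_frame("top");o[:400,:400]=cv2.resize(f["frame"][200:280,262:342,::-1],(400,400),interpolation=cv2.INTER_CUBIC)
f=eyes.grab_frame("side");o[:,400:]=cv2.resize(f["frame"][180:300,220:320,::-1],(400,480),interpolation=cv2.INTER_CUBIC)
cv2.imwrite("pics/back.png",o);p=env.state()['ee_pos']
print("tip",proj(f,p-[0,0,85]),"mouth",proj(f,[431.5,-324.4,60]))
E
```

```text
[-0.155  0.103 -0.028] 65.71 -13.82 -0.0 [ 0.4 -0.4 -2.1] 25.99599675205419
[ 431.53589898 -323.91662646  158.44766046]
tip (np.float64(257.28587984209605), np.float64(236.5448435658212)) mouth (np.float64(256.8803000912368), np.float64(243.18881977221065))
```

View pics/back.png

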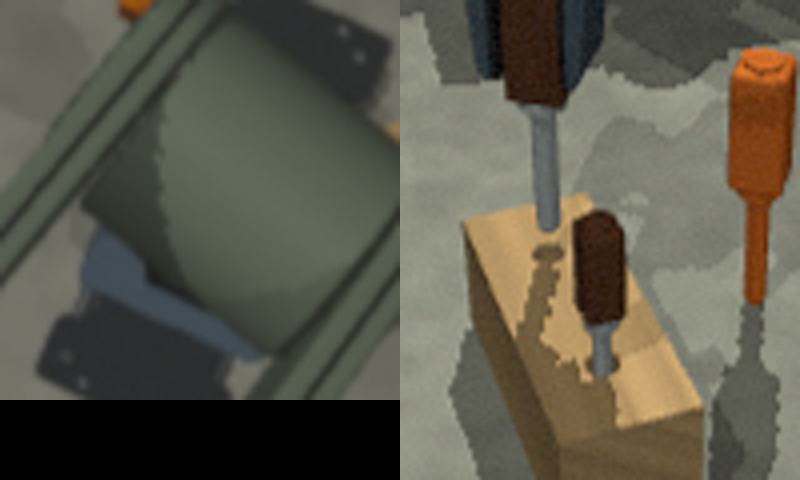

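The hole is at full pixel (256.8,243.2), matching the projected mouth at (256.9,243.2), with the tip directly above at (256.8,237.5). Insert.

Request:
send_rows --grip '[-1, -1, -1, -1, -1, -1]' --pt "0 -0.0005 -0.006" --pt "0 -0.0005 -0.012" --pt "0 -0.0005 -0.017" --pt "0 -0.0005 -0.021" --pt "0 -0.0005 -0.024" --pt "0 -0.0005 -0.024" --yaw '[0, 0, 0, 0, 0, 0]'

```text
time_s: 48.97
ee_pos: [431.7, -324.5, 133.8]
ee_rot: [-179.9, -0.0, 65.7]
force: [0.1, 0.1, -2.2]
gripper_width: 25.6
gripper_force: 50.0
```

```bash
python3 t.py
```

```text
[-0.064  0.07  -0.026] 65.72 -13.87 0.0 [ 0.1  0.1 -2.2] 25.600514949352142
```

Request:
send_rows --grip '[-1, -1, -1, -1, -1, -1, -1, -1]' --pt "0 0 -0.007" --pt "0 0 -0.014" --pt "0 0 -0.021" --pt "0 0 -0.027" --pt "0 0 -0.031" --pt "0 0 -0.033" --pt "0 0 -0.0335" --pt "0 0 -0.0335" --yaw '[0, 0, 0, 0, 0, 0, 0, 0]'

```text
time_s: 49.63
ee_pos: [432.3, -324.9, 101.1]
ee_rot: [180.0, 0.0, 65.7]
force: [0.7, 0.3, -1.1]
gripper_width: 25.8
gripper_force: 50.0
```

Request:
send_rows --grip '[0.3, 0.3, 0.3, 0.3, 0.3, 0.3, 0.3, 0.3]' --pt "0 0 0" --pt "0 0 0" --pt "0 0 0" --pt "0 0 0" --pt "0 0 0" --pt "0 0 0.01" --pt "0 0 0.03" --pt "0 0 0.06" --yaw '[0, 0, 0, 0, 0, 0, 0, 0]'

```text
time_s: 50.3
ee_pos: [430.8, -323.8, 160.3]
ee_rot: [-179.7, -0.1, 65.7]
force: [0.9, 0.6, -0.6]
gripper_width: 59.5
gripper_force: 0.0
```

Request:
send_rows --grip '[0.3, 0.3, 0.3, 0.3, 0.3, 0.3, 0.3, 0.3]' --pt "0 0 0.03" --pt "0 0 0.06" --pt "-0.03 0.02 0.08" --pt "-0.05 0.05 0.1" --pt "-0.05 0.09 0.1" --pt "-0.05 0.12 0.1" --pt "-0.05 0.15 0.1" --pt "-0.05 0.15 0.1" --yaw '[0, 0, 0, 0, 0, 0, 0, 0]'

```text
time_s: 50.97
ee_pos: [381.3, -170.8, 262.4]
ee_rot: [180.0, -0.1, 65.9]
force: [-1.0, 0.2, -0.6]
gripper_width: 58.9
gripper_force: 0.0
```

```bash
python3 t.py
python3 - <<'E'
from h import *
o=np.zeros((480,800,3),np.uint8)
f=eyes.grab_frame("top");o[:400,:400]=cv2.resize(f["frame"][200:280,272:352,::-1],(400,400),interpolation=cv2.INTER_CUBIC)
f=eyes.grab_frame("side");o[:,400:]=cv2.resize(f["frame"][180:300,220:320,::-1],(400,480),interpolation=cv2.INTER_CUBIC)
cv2.imwrite("pics/end.png",o)
E
```

```text
[-0.081  0.121 -0.023] 65.92 -1.77 0.38 [-1.   0.2 -0.6] 58.8741040289871
```

View pics/end.png

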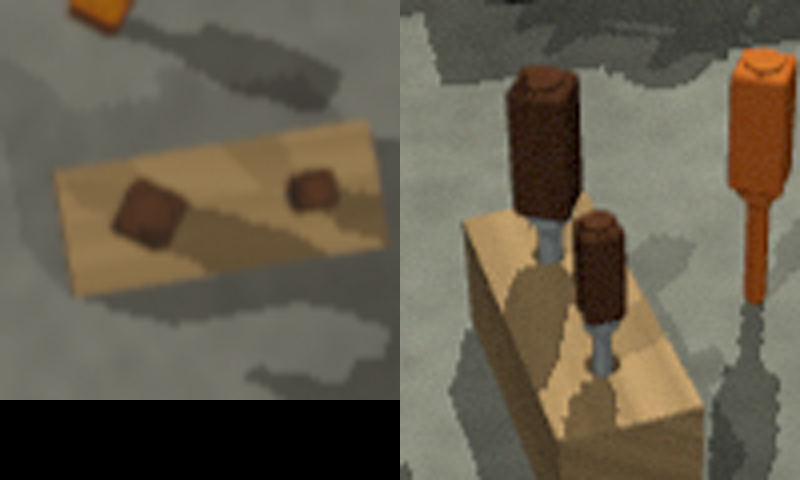

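The key stands upright in its hole (crops 150,213 and 545,160), the small key and the orange look-alike haven't moved, and the arm is clear.

```bash
python3 -c "
from workcell import env
print(env.job_done())"
```

```text
the job is handed in; nothing more can be done
None
```

I handed the job in at 51 s with the large key back upright in its own hole and the other tools I could see untouched. I believe the screw is tight, but only from torque readings. I kept turning past what I take to be its stop, and the key seems to have slipped in the socket, so it took more force than the gentle tightening you asked for.

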